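# Restock the tilt-out nut bin

### The arm

A 6-joint arm with a two-finger parallel gripper is mounted at the origin on the work surface. World frame = base frame: x ahead of the robot, y to its left, z up, the work surface at z = 0. Lengths are in m, angles in rad, forces in N, time in s.
With the tool pointing down it reaches from about 0.15 to 0.775 m from the base axis. Payload 6.1 kg.
Tool frame: the origin (TCP) lies on the mounting face of the last link; the fingertips stand 173 mm ahead of it and the grasp point (between the pads) lies 155 mm ahead of it (robot.grip_depth is the x of the grasp point in the tool frame, in m); x points along the fingers, z is the direction in which the jaws open and shut, and the axes are right-handed (so a half turn about x gives the same grasp; the last joint's range is limited). The gripper opens to 85 mm and grips with 20 to 120 N. Pads are 22 mm wide; open, the fingers measure 114 mm over their backs; the gripper's body (76 mm by 85 mm) begins 54 mm behind the grasp point. The pads swing forward as they close: fully open they stand 13 mm farther back than shut.
Start: joints at [-1.113, 0.126, -0.04, 1.405, 0, 1.571], TCP at [0.232, -0.471, 0.405] pointing down, gripper open.
Joint ranges: [-2.72, 2.72], [-0.95, 1.95], [-1.27, 1.35], [-1.78, 2.02], [-1.46, 1.47], [-3.14, 3.14]. Speed limits (rad/s): [2.39, 2.39, 3.01, 3.14, 3.14, 3.14].

### API

Orientations are given as a 3x3 rotation matrix whose columns are the frame's x, y, z axes.
In Python, from cell import sensors, eyes, robot gives the robot as it stands.
- The arm moves only by the tool servo_tool, never from a script. Its argument "steps" is one flat list of numbers, 5 for each row, row after row: the opening, from 0 (shut) to 1 (fully open), then the shift along the world's x, y, z in cm, then the turn about the world's z in degrees. In form: [jaw, x, y, z, yaw, jaw, x, y, z, yaw, ...]. A call has exactly 10 rows; each row shifts and turns the commanded pose from where the row before left it; what a row does not reach is not made up. A row lasts 1/10 s, in which the tool goes at most 50 mm and 8.59 degrees, less where a joint would pass 70% of its speed; a pose out of reach is approached as far as the arm can. A call with a gripper value outside its range is refused whole. The fingers move at their own pace and stop on an object; "newtons" is the grip in N (left out, the last holds). Time passes only in rows, so rows that do not move let the fingers close, or fill a call up. It gives the time, the measured TCP pose, the force and the opening at its end, in the units of the state.
- sensors.read_state(): the state, without advancing time (a new reading comes with each control period).
- eyes.snapshot(name): name is "side" or "top"; returns (picture, depth): 384x512x3 uint8, red, green, blue; 384x512 float32, m along the optical axis (not along the pixel's ray), 0 where there is no reading.
- eyes.camera_info(name): a dict with "K" (3x3 intrinsics, pixels), "rvec" (rotation vector, rad) and "tvec" (3), from world to camera coordinates, as OpenCV has them. Camera axes: x right, y down, z forward; pixel columns grow to the right and rows downward; lengths in m; the calibration is good to about 2 mm. A picture is of the moment at which its call begins. camera_info takes no time and is no camera call.
- robot.finish_job(): hands the job in, once; it reports no verdict.
The state is a dict: "t": time; "joint_pos": joint angles; "qvel": joint speeds; "joint_efforts": joint torques, N m; "position": TCP position; "ee_rot": TCP orientation; "force": force on the tool from outside, world axes, zero at the start; "torque": the same for the moment, N m; "opening": finger opening in m.
Only numpy, scipy, OpenCV 4.12 (cv2) and the standard library are available. Lean on these libraries where they do the work, as an engineer would, in place of code of your own. Each camera call takes 0.05 s, during which the arm holds its last target.

### The job

Put all the steel nuts away in the tilt-out bin: tip the bin forward until it is wide open, pour the nuts out of the cup into it, and put in the stray nuts from the work mat as well. When every nut is in, push the bin back until it clicks fully home, and leave the empty cup standing upright wholly on its round cork mat (before or after closing the bin). Leave the screwdriver, the bottle and the wire spool where they are.

Things in the scene. Friction and masses are not known exactly. Their poses are not given: they have to be found in the camera images.
- housing: fixed dark steel housing of the tilt-out bin, 200 wide (y), 120 deep (x), 165 high, its open front faces -x (its own), closed roof; origin on the bench at the middle of its front edge, so it reaches from x = 0 to x = 120
- bin (a joint): tilt of the bin about its bottom front pivot, rad: 0 = home, grows as its top tips out to the housing's -x; stop at 0.75. A sprung ball catch holds it home: about 5 N at the handle to pull out over it or push back in; it engages from 0.10 down, crest at 0.035, then it snaps the bin to 0. The pivot is slightly stiff: left in mid-swing the bin stays or sags either way; wide open it stays open
- bin_hinge (a point): middle of the bin's pivot line, 14 above the bench, in the bin's front inner face; its axes turn with the bin: x into the housing and z up when home, y along the pivot. Bin in these axes: wooden front board x -8..0, y +-95, z 0..140; inside space x 0..87, y +-80, z 4..100; steel side and rear walls 3 thick, tops at z = 100
- bin_handle (a point): middle of the round steel bar handle on the bin's front: bar 10 thick, 100 long along y, 37 in front of the board's front face (clear gap 32), at x = -45, z = 118 in the hinge's axes (turns with the bin)
- bin_mouth (a point): middle of the bin's open top, at x = 40, z = 115 in the hinge's axes; when tipped fully out the mouth faces up, clear of the housing's roof: 90 front to back and 160 wide, front edge 115 and rear edge 149 above the bench
- coaster: fixed round cork mat, 100 across, 4 thick, lying flat; origin at the centre of its underside
- workmat: fixed black rubber work mat, 200 x 160 x 3; origin at the centre of its underside; the stray nuts start on it
- cup: loose plain aluminium cup, 65 high, outside 52 across at the foot and 62 at the rim, wall 3, floor 4, about 140 g, with the cup's nuts loose in it; origin at the centre of its underside, z up through the mouth
- cup_rim (a point): centre of the cup's mouth, 65 above its origin
- screwdriver: bystander, loose screwdriver lying on the bench
- glue: bystander, small white glue bottle with an orange nozzle, 44 across, 110 high
- spool: bystander, copper wire spool, 52 across, 35 high
- stray0: loose steel hex nut, 19 mm across flats, 22 mm across corners, 12 mm thick, 20 g, hole along its z; origin at its centre; flats face its +-y (and at 60 degree steps), corners lie on +-x; starts lying flat on the work mat; absent in some starts
- stray1: loose steel hex nut, 19 mm across flats, 22 mm across corners, 12 mm thick, 20 g, hole along its z; origin at its centre; flats face its +-y (and at 60 degree steps), corners lie on +-x; starts lying flat on the work mat; absent in some starts
- stray2: loose steel hex nut, 19 mm across flats, 22 mm across corners, 12 mm thick, 20 g, hole along its z; origin at its centre; flats face its +-y (and at 60 degree steps), corners lie on +-x; starts lying flat on the work mat; absent in some starts
- stray3: loose steel hex nut, 19 mm across flats, 22 mm across corners, 12 mm thick, 20 g, hole along its z; origin at its centre; flats face its +-y (and at 60 degree steps), corners lie on +-x; starts lying flat on the work mat; absent in some starts
- stray4: loose steel hex nut, 19 mm across flats, 22 mm across corners, 12 mm thick, 20 g, hole along its z; origin at its centre; flats face its +-y (and at 60 degree steps), corners lie on +-x; starts lying flat on the work mat; absent in some starts
- cupnut0: loose steel hex nut, 19 mm across flats, 22 mm across corners, 12 mm thick, 20 g, hole along its z; origin at its centre; flats face its +-y (and at 60 degree steps), corners lie on +-x; starts inside the cup
- cupnut1: loose steel hex nut, 19 mm across flats, 22 mm across corners, 12 mm thick, 20 g, hole along its z; origin at its centre; flats face its +-y (and at 60 degree steps), corners lie on +-x; starts inside the cup
- cupnut2: loose steel hex nut, 19 mm across flats, 22 mm across corners, 12 mm thick, 20 g, hole along its z; origin at its centre; flats face its +-y (and at 60 degree steps), corners lie on +-x; starts inside the cup
- cupnut3: loose steel hex nut, 19 mm across flats, 22 mm across corners, 12 mm thick, 20 g, hole along its z; origin at its centre; flats face its +-y (and at 60 degree steps), corners lie on +-x; starts inside the cup
- cupnut4: loose steel hex nut, 19 mm across flats, 22 mm across corners, 12 mm thick, 20 g, hole along its z; origin at its centre; flats face its +-y (and at 60 degree steps), corners lie on +-x; starts inside the cup
Not all that is in view belongs to the job. What is meant by the coaster is not red, and is the smaller of those in its own colour.

How it is judged:
By the outcome, as a careful person would: the job done as asked, in the order asked, and still so for the second after the job is handed in, with the robot touching nothing.
Of stray0, stray1, stray2, stray3, stray4 only 3 to 5 are there at a start; the rules pass over those that are not, and their reading is None.
At some moment in a run one of stray0, stray1, stray2, stray3, stray4 may be knocked a few centimetres aside while the robot is not near it.
It also fails if it takes over 210 s, if anything falls off the work surface, if the arm or the gripper's body presses on something with over 40 N, if the wrist force passes 120 N, or if a joint passes its speed limit or range.

## Working session

There is one attempt and no reset: what is moved stays moved. The work goes in short steps, Python scripts to look and compute and a tool call to move; the robot and the scene stay as the last step left them, time stands still between calls to the robot, and variables do not carry over. Pictures are saved under pics/ and viewed, and the job is handed in when it is done.

Besides the shell and the picture viewer there is one more tool, called after ">>>" by a JSON object that holds its "op" and its "data". servo_tool: Moves the arm, as the interface text tells. Its arguments: {"type":"object","properties":{"steps":{"type":"array"},"newtons":{"type":"number"}},"required":["steps"]}

```bash
ls -la; mkdir -p pics; cat > h.py <<'E'
from cell import sensors, eyes, robot
import numpy as np, cv2
def cam(n):
    c=eyes.camera_info(n); K=np.array(c["K"],float).reshape(3,3); R=cv2.Rodrigues(np.array(c["rvec"],float))[0]; t=np.array(c["tvec"],float).ravel()
    return K,R,t
def world(n,u,v,d):
    K,R,t=cam(n); p=np.linalg.inv(K)@np.array([u,v,1.])*d
    return R.T@(p-t)
def onz(n,u,v,z):
    K,R,t=cam(n); r=R.T@(np.linalg.inv(K)@np.array([u,v,1.])); o=-R.T@t
    return o+r*(z-o[2])/r[2]
def proj(n,P):
    K,R,t=cam(n); p=K@(R@np.array(P,float)+t); return p[:2]/p[2]
def snap(n,name,crop=None,s=1):
    im,d=eyes.snapshot(n); np.save(f"pics/{name}.npy",d); cv2.imwrite(f"pics/{name}_raw.png",im[:,:,::-1])
    show(name,name,crop,s); return im,d
def show(src,name,crop=None,s=1):
    im=cv2.imread(f"pics/{src}_raw.png")
    if crop: x0,y0,x1,y1=crop; im=im[y0:y1,x0:x1]
    im=cv2.resize(im,None,fx=s,fy=s,interpolation=cv2.INTER_CUBIC); cv2.imwrite(f"pics/{name}.png",im)
def cloud(n,d):
    K,R,t=cam(n); v,u=np.mgrid[0:d.shape[0],0:d.shape[1]]
    p=np.stack([(u-K[0,2])/K[0,0]*d,(v-K[1,2])/K[1,1]*d,d],-1)
    return (p-t)@R
def st():
    s=sensors.read_state()
    for k in ("t","position","force","opening","joint_pos"): print(k,np.round(s[k],4))
    print(np.round(s["ee_rot"],3).tolist())
E
python3 - <<'E'
from h import *
snap("top","t0",None,1.5);snap("side","s0",None,1.5);st()
for n in("top","side"):
    K,R,t=cam(n);print(K,R,-R.T@t)
E
```

```text
total 12
drwxr-xr-x  3 agent agent 4096 Dec  6 09:41 .
drwxr-xr-x 23 root  root  4096 Dec  6 09:41 ..
drwxr-xr-x  2 agent agent 4096 Dec  6 09:41 pics
t 0.1
position [ 0.232  -0.4708  0.404 ]
force [-0.6181 -0.3909  0.1436]
opening 0.0854
joint_pos [-1.113   0.1264 -0.0405  1.4054  0.      1.5708]
[[-0.001, 0.897, 0.442], [0.001, 0.442, -0.897], [-1.0, 0.0, -0.002]]
[[381.54960319   0.         247.76788492]
 [  0.         381.54960319 191.01391592]
 [  0.           0.           1.        ]] [[-0.00627122 -0.99987621  0.01443041]
 [-0.99864135  0.00551564 -0.05181738]
 [ 0.05173137 -0.01473576 -0.99855231]] [0.46266177 0.05205817 1.23978607]
[[376.31235957   0.         253.31985529]
 [  0.         376.31235957 192.50989557]
 [  0.           0.           1.        ]] [[-0.83701541 -0.54709462  0.00962716]
 [-0.42633636  0.64103343 -0.63821113]
 [ 0.34299054 -0.53829696 -0.76980119]] [0.17930123 0.59442285 0.86401375]
```

View pics/t0.png

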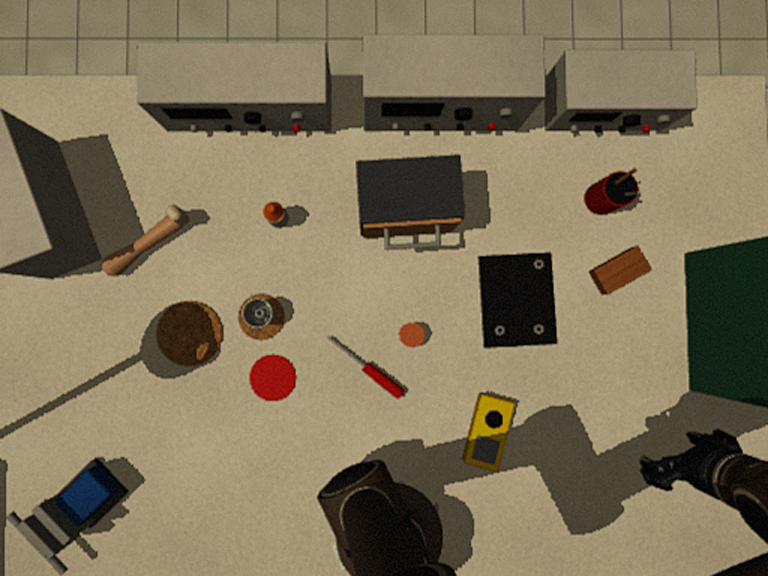

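View pics/s0.png

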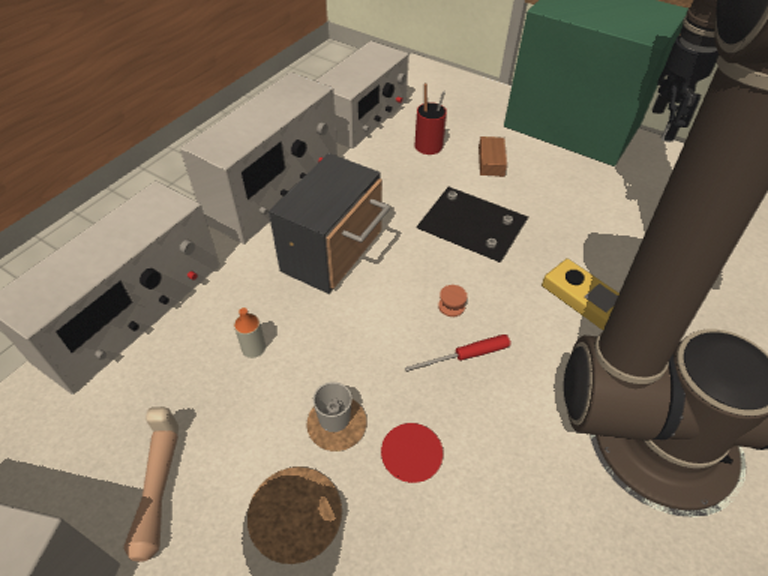

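The top view (768 px wide) shows the housing at (411,195) with its handle at (412,240), the work mat at (517,300), and three nuts at (539,264), (500,330) and (538,329). The cup stands on a cork mat at (261,315). Next I'll take close crops to check the coaster candidates: the red disc (273,378), the small cork under the cup (261,315) and the large brown round (188,333).

```bash
python3 - <<'E'
from h import *
show("t0","t0a",(90,180,220,280),5);show("t0","t0b",(220,95,390,240),4.5)
d=np.load("pics/t0.npy");P=cloud("top",d)
def stat(x0,y0,x1,y1,zl,zh):
    q=P[y0:y1,x0:x1].reshape(-1,3);dd=d[y0:y1,x0:x1].ravel();q=q[(dd>0)&(q[:,2]>zl)&(q[:,2]<zh)]
    print(len(q),q.min(0).round(4),q.max(0).round(4),q.mean(0).round(4))
    return q
q=stat(225,95,320,160,.155,.18); c,s,a=cv2.minAreaRect((q[:,:2]*1000).astype(np.float32)); print(c,s,a); print(cv2.boxPoints((c,s,a)))
q=stat(150,190,200,230,.055,.08)
c,r=cv2.minEnclosingCircle((q[:,:2]*1000).astype(np.float32));print("rim",c,r)
for u,v in [(359,176),(333,220),(359,219)]:
    print(onz("top",u,v,.015), P[v-3:v+4,u-3:u+4,2].round(4).max())
for u,v in [(174,210),(125,222),(182,252),(320,170)]: print(P[v,u].round(4))
q=stat(250,150,315,170,.09,.16);print(q[::15].round(3))
E
```

```text
3009 [ 0.6307 -0.1391  0.155 ] [0.7693 0.0655 0.1746] [ 0.7015 -0.0368  0.1656]
(699.63720703125, -37.476593017578125) (128.79434204101562, 200.7981719970703) 3.7030134201049805
[[ 628.89026    58.553806]
 [ 641.85876  -141.82515 ]
 [ 770.38416  -133.50699 ]
 [ 757.41565    66.87196 ]]
91 [0.4421 0.2395 0.0554] [0.5001 0.301  0.074 ] [0.4716 0.2736 0.0672]
rim (469.962158203125, 270.2989501953125) 30.846925735473633
[ 0.57275914 -0.32618014  0.015     ] 0.0195
[ 0.43136304 -0.23925465  0.015     ] 0.0185
[ 0.4340152  -0.32320448  0.015     ] 0.0212
[0.4665 0.2643 0.0483]
[0.4292 0.4287 0.0055]
[0.3326 0.245  0.011 ]
[ 0.5948 -0.2038 -0.0036]
388 [ 0.592  -0.1321  0.0901] [0.6416 0.029  0.1587] [ 0.6205 -0.0398  0.1327]
[[ 0.636  0.029  0.157]
 [ 0.636 -0.014  0.157]
 [ 0.637 -0.058  0.148]
 [ 0.64  -0.104  0.128]
 [ 0.633  0.015  0.155]
 [ 0.636 -0.032  0.14 ]
 [ 0.639 -0.078  0.119]
 [ 0.641 -0.125  0.103]
 [ 0.634 -0.007  0.133]
 [ 0.636 -0.052  0.119]
 [ 0.633 -0.094  0.136]
 [ 0.634 -0.005  0.115]
 [ 0.637 -0.051  0.095]
 [ 0.627  0.008  0.138]
 [ 0.625  0.005  0.135]
 [ 0.618 -0.093  0.141]
 [ 0.61   0.011  0.137]
 [ 0.604  0.011  0.138]
 [ 0.604 -0.082  0.136]
 [ 0.601 -0.02   0.14 ]
 [ 0.601 -0.064  0.137]
 [ 0.599  0.002  0.132]
 [ 0.598 -0.041  0.136]
 [ 0.598 -0.085  0.136]
 [ 0.595 -0.021  0.138]
 [ 0.595 -0.064  0.137]]
```

View pics/t0a.png

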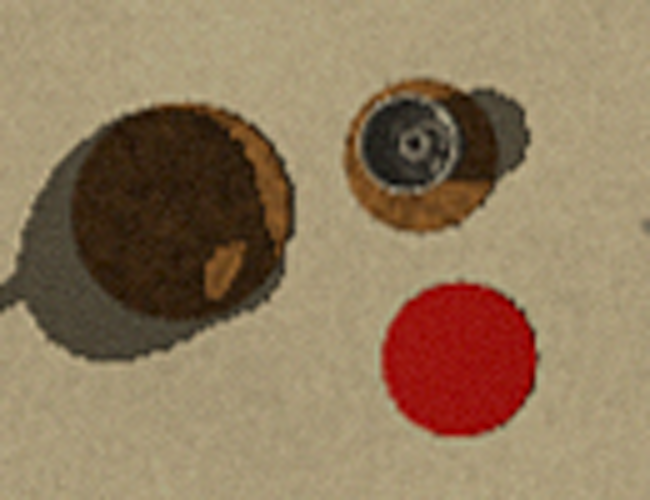

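View pics/t0b.png

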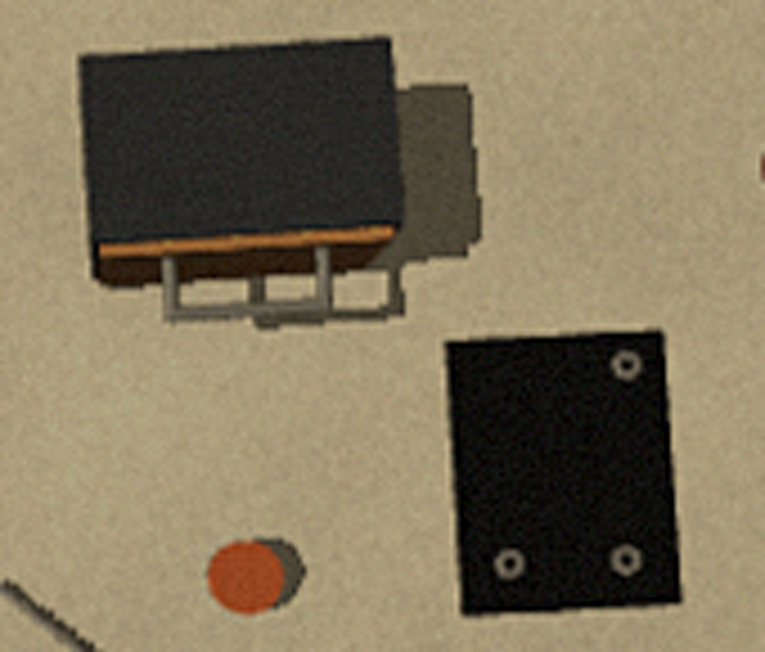

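Coaster candidates:
- **Red disc (273,378):** ruled out by colour.
- **Large cork (188,333):** about 145 mm across, so too big.
- **Small cork under the cup (261,315):** about 100 mm across. This is the coaster.

The housing is yawed about 3.7°, with its front-middle at (0.635,-0.042). The handle bar is at (0.598,-0.042), top at z 0.137, which matches the given sizes. I'll open the bin first.

>>> {"op": "servo_tool", "data": {"steps": [0.35,3,3.5,0,6.7,0.35,3,3.5,0,6.7,0.35,3,3.5,0,6.7,0.35,3,3.5,0,6.7,0.35,3,3.5,0,6.7,0.35,3,3.5,0,6.7,0.35,3,3.5,0,6.7,0.35,3,3.5,0,6.7,0.35,3,3.5,0,6.7,0.35,3,3.5,0,7.1], "newtons": 40}}

```text
t: 1.1
position: [0.5329, -0.1192, 0.4044]
ee_rot: [[-0.001, -0.068, 0.998], [-0.0, 0.998, 0.068], [-1.0, 0.0, -0.001]]
force: [0.6, -1.2, 0.2]
opening: 0.03
```

>>> {"op": "servo_tool", "data": {"steps": [0.35,2,3,0,0,0.35,2,3,0,0,0.35,2.6,1.9,-1,0,0.35,0,0,-1,0,0.35,0,0,-1,0,0.35,0,0,0,0,0.35,0,0,0,0,0.35,0,0,0,0,0.35,0,0,0,0,0.35,0,0,0,0]}}

```text
t: 2.1
position: [0.5979, -0.0423, 0.3754]
ee_rot: [[0.001, -0.063, 0.998], [-0.0, 0.998, 0.063], [-1.0, -0.0, 0.001]]
force: [0.2, -0.9, -0.2]
opening: 0.0299
```

```bash
python3 - <<'E'
from h import *
st();snap("side","s1",(150,50,450,270),2.6)
E
```

```text
t 2.1
position [ 0.5979 -0.0423  0.3754]
force [ 0.1648 -0.859  -0.1963]
opening 0.0299
joint_pos [-0.0707  0.2684  0.0713  1.3727 -0.      1.4374]
[[0.001, -0.063, 0.998], [-0.0, 0.998, 0.063], [-1.0, -0.0, 0.001]]
```

View pics/s1.png

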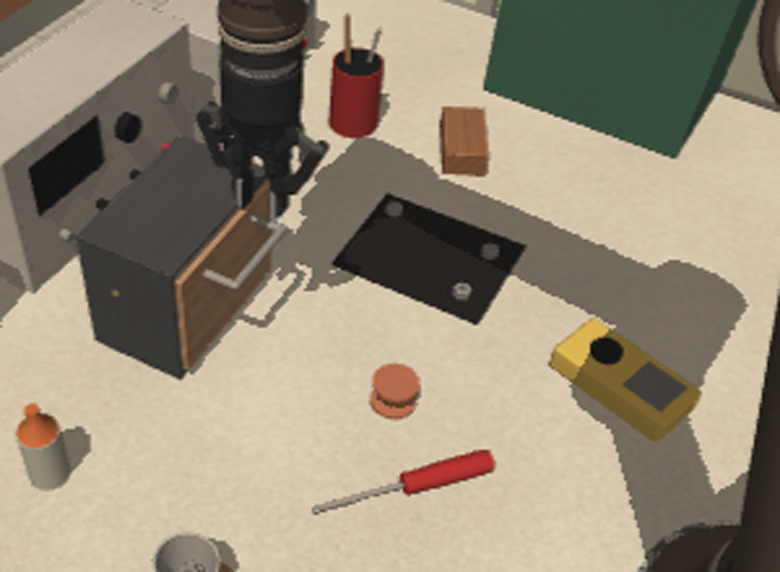

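The side view shows the gripper above the handle bar, with the fingers straddling it correctly. I'll descend with force checks.

>>> {"op": "servo_tool", "data": {"steps": [0.35,0,0,-1.5,0,0.35,0,0,-1.5,0,0.35,0,0,-1.5,0,0.35,0,0,-1.5,0,0.35,0,0,-1,0,0.35,0,0,-0.7,0,0.35,0,0,-0.5,0,0.35,0,0,0,0,0.35,0,0,0,0,0.35,0,0,0,0]}}

```text
t: 3.15
position: [0.5982, -0.0419, 0.2934]
ee_rot: [[0.001, -0.063, 0.998], [-0.0, 0.998, 0.063], [-1.0, -0.0, 0.001]]
force: [-0.1, 0.0, -0.2]
opening: 0.0297
```

>>> {"op": "servo_tool", "data": {"steps": [0,0,0,0,0,0,0,0,0,0,0,0,0,0,0,0,0,0,0,0,0,0,0,0,0,0,0,0,0,0,0,0,0,0,0,0,0,0,0,0,0,0,0,0,0,0,0,0,0,0]}}

```text
t: 4.15
position: [0.5987, -0.0419, 0.293]
ee_rot: [[0.002, -0.063, 0.998], [0.0, 0.998, 0.063], [-1.0, -0.0, 0.002]]
force: [5.8, 1.9, -2.3]
opening: 0.008
```

>>> {"op": "servo_tool", "data": {"steps": [0,-0.6,-0.04,-0.22,0,0,-0.6,-0.04,-0.27,0,0,-0.55,-0.04,-0.3,0,0,-0.55,-0.03,-0.33,0,0,-0.53,-0.03,-0.36,0,0,-0.52,-0.03,-0.38,0,0,0,0,0,0,0,0,0,0,0,0,0,0,0,0,0,0,0,0,0]}}

```text
t: 5.15
position: [0.5649, -0.0439, 0.2741]
ee_rot: [[0.001, -0.063, 0.998], [0.0, 0.998, 0.063], [-1.0, 0.0, 0.001]]
force: [5.3, 1.1, -4.5]
opening: 0.0079
```

```bash
python3 - <<'E'
from h import *
snap("side","s2",(150,50,400,230),3)
E
```

```text
(no output)
```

View pics/s2.png

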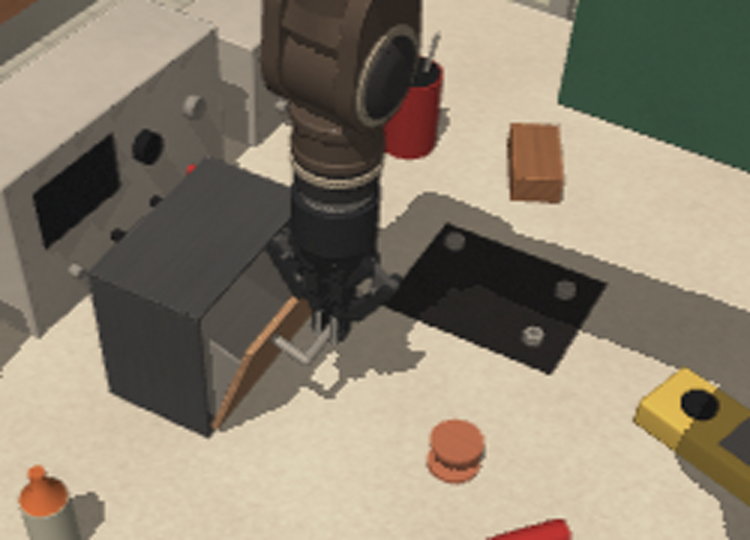

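>>> {"op": "servo_tool", "data": {"steps": [0.2,0,0,0,0,0.2,0,0,0,0,0.2,0,0,0,0,0.2,0,0,0,0,0.2,0,0,0.5,0,0.2,0,0,1,0,0.2,0,0,2,0,0.2,0,0,2.5,0,0.2,0,0,2.5,0,0.2,0,0,1,0]}}

```text
t: 6.2
position: [0.5646, -0.0441, 0.3722]
ee_rot: [[0.003, -0.063, 0.998], [-0.0, 0.998, 0.063], [-1.0, -0.001, 0.003]]
force: [0.1, -0.2, 1.3]
opening: 0.0173
```

>>> {"op": "servo_tool", "data": {"steps": [0,0,0,1,8.5,0,0,0,0,8.5,0,0,0,0,8.5,0,0,0,0,8.5,0,0,0,0,8.5,0,0,0,0,8.5,0,0,0,0,8.5,0,0,0,0,8.5,0,0,0,0,8.5,0,0,0,0,8.5]}}

```text
t: 7.2
position: [0.5643, -0.0441, 0.3786]
ee_rot: [[-0.001, -1.0, 0.018], [-0.0, 0.018, 1.0], [-1.0, 0.001, -0.0]]
force: [-0.3, -0.2, -0.5]
opening: -0.0001
```

```bash
python3 - <<'E'
from h import *
st();snap("side","s3",(150,50,400,230),3)
im,d=snap("top","t3",(220,80,350,200),5)
E
```

```text
t 7.2
position [ 0.5643 -0.0441  0.3786]
force [-0.3238 -0.1925 -0.453 ]
opening -0.0001
joint_pos [-7.7900e-02  2.0520e-01 -1.8000e-03  1.3651e+00 -2.0000e-04 -6.0000e-02]
[[-0.001, -1.0, 0.018], [-0.0, 0.018, 1.0], [-1.0, 0.001, -0.0]]
```

View pics/s3.png

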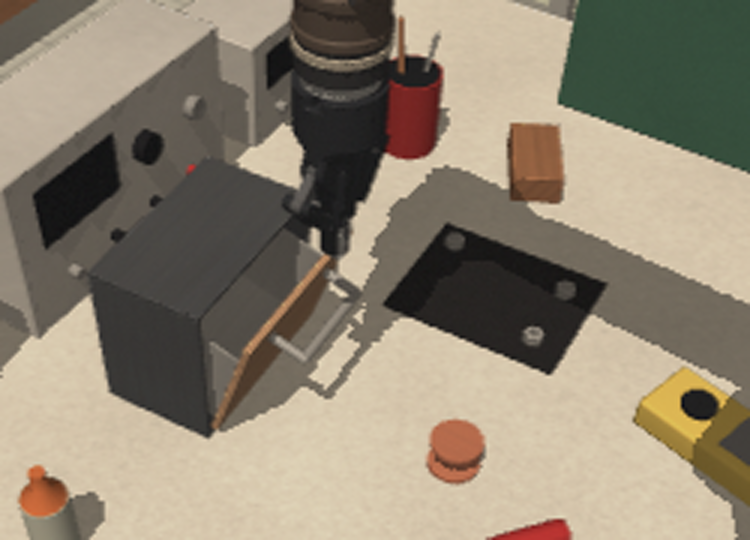

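View pics/t3.png

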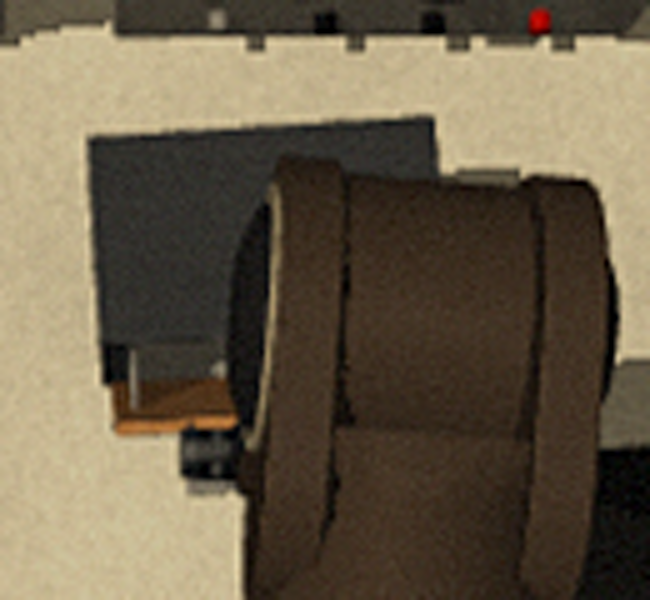

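The bin stayed about 0.3 rad open, with a clear gap behind the board's top edge. I'll put the shut fingers into that gap.

>>> {"op": "servo_tool", "data": {"steps": [0,2,0.1,0,4.8,0,2,0.1,0,0,0,1.4,0.1,0,0,0,0,0,-1.5,0,0,0,0,-2,0,0,0,0,-2,0,0,0,0,-1.5,0,0,0,0,-1,0,0,0,0,0,0,0,0,0,0,0]}}

```text
t: 8.3
position: [0.6186, -0.041, 0.2995]
ee_rot: [[0.0, -0.998, -0.059], [-0.0, -0.059, 0.998], [-1.0, -0.0, -0.0]]
force: [-0.9, 0.1, -0.3]
opening: 0.0003
```

>>> {"op": "servo_tool", "data": {"steps": [0,-0.6,-0.04,-0.2,0,0,-0.6,-0.04,-0.2,0,0,-0.6,-0.04,-0.2,0,0,-0.6,-0.04,-0.3,0,0,-0.6,-0.04,-0.3,0,0,-0.6,-0.04,-0.3,0,0,-0.6,-0.04,-0.3,0,0,-0.6,-0.04,-0.3,0,0,-0.3,0,0,0,0,0,0,0,0]}}

```text
t: 9.3
position: [0.5684, -0.0443, 0.2791]
ee_rot: [[0.005, -0.998, -0.06], [0.0, -0.06, 0.998], [-1.0, -0.005, -0.0]]
force: [4.7, -0.1, 0.9]
opening: -0.0003
```

>>> {"op": "servo_tool", "data": {"steps": [0,-0.2,0,0,0,0,-0.2,0,0,0,0,0,0,0,0,0,0,0,0,0,0,0,0,0,0,0,0,0,0,0,0,0,0,0,0,0,0,0,0,0,0,0,0,0,0,0,0,0,0,0]}}

```text
t: 10.3
position: [0.5662, -0.0442, 0.2803]
ee_rot: [[0.01, -0.998, -0.06], [0.0, -0.06, 0.998], [-1.0, -0.01, -0.001]]
force: [9.6, 0.3, 2.0]
opening: -0.0005
```

```bash
python3 - <<'E'
from h import *
st();snap("side","s4",(150,50,400,230),3)
E
```

```text
t 10.3
position [ 0.5662 -0.0442  0.2803]
force [9.5966 0.3421 1.9619]
opening -0.0005
joint_pos [-7.8100e-02  2.2880e-01 -1.8930e-01  1.1428e+00  8.0000e-04 -1.3820e-01]
[[0.01, -0.998, -0.06], [0.0, -0.06, 0.998], [-1.0, -0.01, -0.001]]
```

View pics/s4.png

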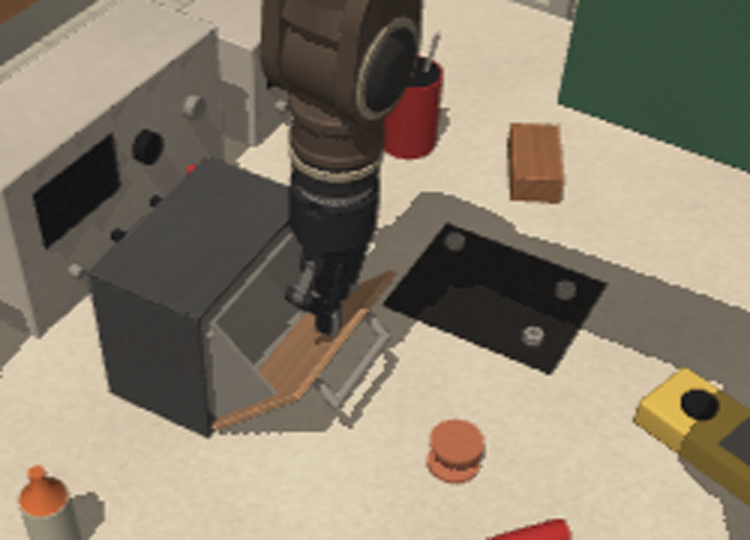

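The bin is wide open against its stop; the force is rising with no further motion. I'll retreat and go to the cup, studying the finger geometry on the way.

>>> {"op": "servo_tool", "data": {"steps": [0,0.7,0,0,0,0,0.5,0,1.5,0,0,0,0,4,0,0,0,0,4,0,0.3,0,0,4,0,0.5,0,3,2,0,0.68,0,4.5,0,0,0.68,0,4.5,0,0,0.68,-1,4.5,0,0,0.68,-2,4.5,0,0]}}

```text
t: 11.35
position: [0.5456, 0.1674, 0.432]
ee_rot: [[-0.001, -0.998, -0.059], [-0.0, -0.059, 0.998], [-1.0, 0.001, -0.0]]
force: [1.0, 1.0, -0.3]
opening: 0.058
```

>>> {"op": "servo_tool", "data": {"steps": [0.68,-3,4,0,0,0.68,-3,4,0,0,0.68,-1.5,2.5,0,0,0.68,0,0,0,0,0.68,0,0,0,0,0.68,0,0,0,0,0.68,0,0,0,0,0.68,0,0,0,0,0.68,0,0,0,0,0.68,0,0,0,0]}}

```text
t: 12.35
position: [0.4708, 0.2703, 0.4331]
ee_rot: [[-0.0, -0.998, -0.059], [-0.0, -0.059, 0.998], [-1.0, 0.0, -0.0]]
force: [-0.3, -0.0, -0.8]
opening: 0.0579
```

```bash
python3 - <<'E'
from h import *
st();im,d=snap("side","s5",(120,110,340,330),3)
P=cloud("side",d)
E
```

```text
t 12.35
position [0.4708 0.2703 0.4331]
force [-0.338  -0.0025 -0.8337]
opening 0.0579
joint_pos [0.5212 0.1625 0.0652 1.4736 0.     0.4623]
[[-0.0, -0.998, -0.059], [-0.0, -0.059, 0.998], [-1.0, 0.0, -0.0]]
```

View pics/s5.png

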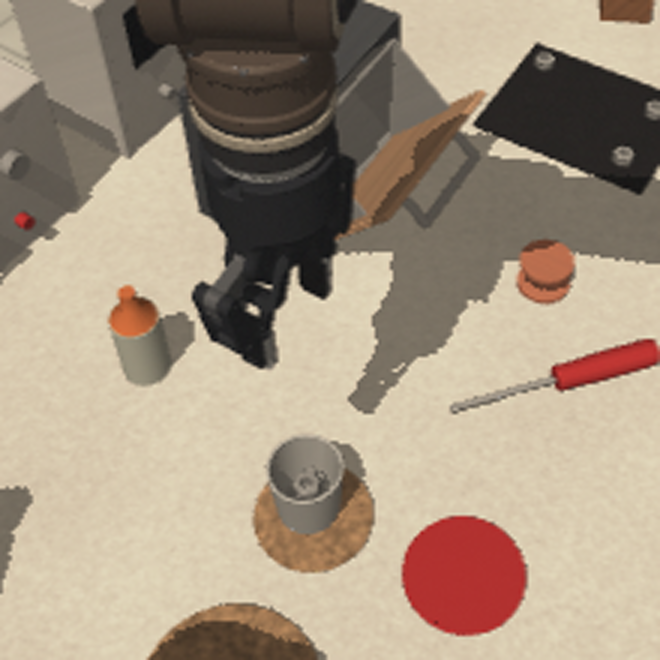

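```bash
python3 - <<'E'
from h import *
for n,f in(("side","s5"),):
    d=np.load(f"pics/{f}.npy");P=cloud(n,d).reshape(-1,3)
    m=(abs(P[:,0]-.4708)<.06)&(abs(P[:,1]-.27)<.08)&(P[:,2]>.23)&(P[:,2]<.42);Q=P[m]
    for z in np.arange(.25,.40,.008):
        q=Q[abs(Q[:,2]-z)<.004]
        if len(q): 
            y=np.sort((q[:,1]-.27)*1000); print(round(.433-z,3),len(q),y.min().round(),y.max().round(),((q[:,0].min()-.4708)*1000).round(),((q[:,0].max()-.4708)*1000).round(), np.histogram(y,np.arange(-70,71,10))[0])
E
```

```text
0.167 19 -35.0 35.0 -12.0 13.0 [ 0  0  0  1 14  0  0  0  0  1  3  0  0  0]
0.159 47 -35.0 43.0 -13.0 13.0 [ 0  0  0  8 17  0  0  0  0  2 12  8  0  0]
0.151 49 -36.0 43.0 -13.0 13.0 [ 0  0  0  7 21  0  0  0  0  0 13  8  0  0]
0.143 57 -43.0 43.0 -13.0 14.0 [ 0  0  3  9 24  0  0  0  0  1 13  7  0  0]
0.135 45 -36.0 42.0 -13.0 10.0 [ 0  0  0 10 19  0  0  0  0  3  9  4  0  0]
0.127 37 -51.0 42.0 -15.0 7.0 [ 0  1  2 20  4  0  0  0  0  0  6  4  0  0]
0.119 88 -59.0 61.0 -17.0 7.0 [ 0 11  6  9  3  0  0  0  0  3 24 15 10  7]
0.111 90 -62.0 63.0 -15.0 9.0 [ 3 14  9  1  1  0  0  0  0  2 17  4 26 13]
0.103 124 -62.0 64.0 -18.0 11.0 [ 3 14  0  2 10  0  0  0  1 32 39  0 11 12]
0.095 112 -64.0 65.0 -19.0 8.0 [ 3 12  0  1 10  7  5  0  3 22 17  0 10 22]
0.087 98 -63.0 66.0 -19.0 8.0 [ 3  9  0  0  8  9  7  0  7 20  0  0  9 26]
0.079 105 -68.0 68.0 -20.0 7.0 [ 7  8  0  0  0  6  2  0  9 27  4  3 13 26]
0.071 138 -67.0 69.0 -20.0 10.0 [ 9 10  0  0  0  0  0  6 25 13 11 10 10 44]
0.063 229 -67.0 67.0 -20.0 9.0 [16  5  0  0  0  0  0  2 20 11 35 42 39 59]
0.055 49 22.0 42.0 -13.0 7.0 [ 0  0  0  0  0  0  0  0  0  8 38  3  0  0]
0.047 36 19.0 38.0 -30.0 9.0 [ 0  0  0  0  0  0  0  0  1  4 31  0  0  0]
0.039 128 -18.0 38.0 -37.0 24.0 [ 0  0  0  0  0  6  9 10 16 25 62  0  0  0]
```

Tool x points down, the tips are about 168 mm ahead of the TCP at this opening, and the pads are about 38 mm long. The wrist can't tilt, so I'll pour this way:

1. Pinch the cup across its rim, like a bucket on trunnions.
2. Stand its foot on the housing roof.
3. Swing the rim forward and down over the roof edge, above the bin mouth.

First the rim grasp.

>>> {"op": "servo_tool", "data": {"steps": [1,0,0,0,0,1,0,0,-2,0,1,0,0,-4,0,1,0,0,-4,0,1,0,0,-4,0,1,0,0,-3,0,1,0,0,-2,0,1,0,0,-1,0,1,0,0,-0.7,0,1,0,0,0,0], "newtons": 30}}

```text
t: 13.4
position: [0.4706, 0.2708, 0.226]
ee_rot: [[-0.0, -0.998, -0.06], [-0.0, -0.06, 0.998], [-1.0, 0.0, -0.0]]
force: [0.5, -0.1, 1.1]
opening: 0.0853
```

>>> {"op": "servo_tool", "data": {"steps": [0.5,0,0,0,0,0.5,0,0,0,0,0.5,0,0,0,0,0.5,0,0,0,0,0.5,0,0,0,0,0.5,0,0,0,0,0.5,0,0,0,0,0.5,0,0,0,0,0.5,0,0,0,0,0.5,0,0,0,0]}}

```text
t: 14.4
position: [0.4711, 0.2708, 0.2279]
ee_rot: [[0.003, -0.998, -0.059], [0.001, -0.059, 0.998], [-1.0, -0.003, 0.0]]
force: [0.1, -2.6, 5.9]
opening: 0.0607
```

```bash
python3 - <<'E'
from h import *
st();im,d=snap("side","s6",(120,160,340,330),3.4)
E
```

```text
t 14.4
position [0.4711 0.2708 0.2279]
force [ 0.0816 -2.6205  5.8544]
opening 0.0607
joint_pos [ 5.2190e-01  2.1760e-01 -3.2340e-01  1.0269e+00 -9.0000e-04  4.6240e-01]
[[0.003, -0.998, -0.059], [0.001, -0.059, 0.998], [-1.0, -0.003, 0.0]]
```

View pics/s6.png

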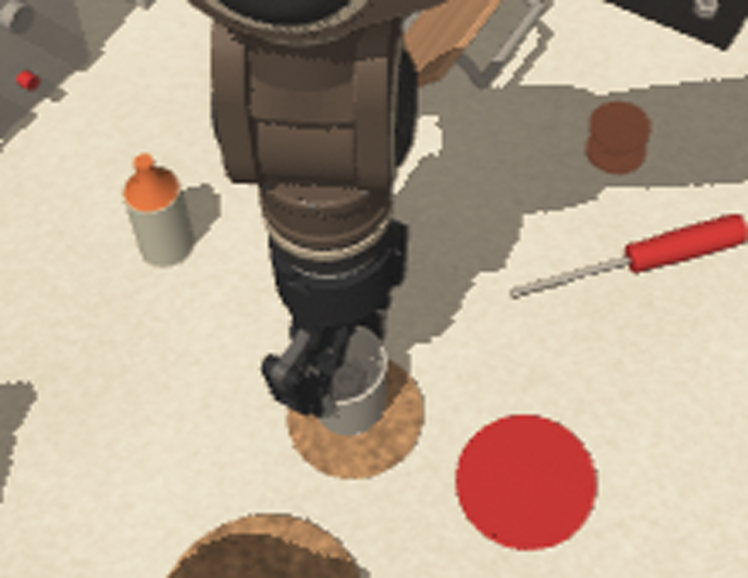

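The cup is pinched at the rim: opening 60.7 mm, level. I'll lift it and carry it over the housing roof.

>>> {"op": "servo_tool", "data": {"steps": [0.5,0,0,1,0,0.5,0,0,2,0,0.5,0,0,2.5,0,0.5,0,0,2.5,0,0.5,0,0,2.5,0,0.5,0,0,2.5,0,0.5,0,0,2.5,0,0.5,0,0,2.5,0,0.5,0,0,1.5,0,0.5,0,0,0,0]}}

```text
t: 15.45
position: [0.4706, 0.2709, 0.4242]
ee_rot: [[0.004, -0.998, -0.06], [0.003, -0.06, 0.998], [-1.0, -0.004, 0.002]]
force: [0.6, 0.7, -1.7]
opening: 0.0608
```

```bash
python3 - <<'E'
from h import *
st();im,d=snap("side","s7",(120,110,340,330),2.7)
im,d=snap("top","t7",(90,160,270,280),4)
E
```

```text
t 15.45
position [0.4706 0.2709 0.4242]
force [ 0.6076  0.6932 -1.6568]
opening 0.0608
joint_pos [5.2220e-01 1.5910e-01 4.1600e-02 1.4487e+00 2.0000e-04 4.6230e-01]
[[0.004, -0.998, -0.06], [0.003, -0.06, 0.998], [-1.0, -0.004, 0.002]]
```

View pics/s7.png

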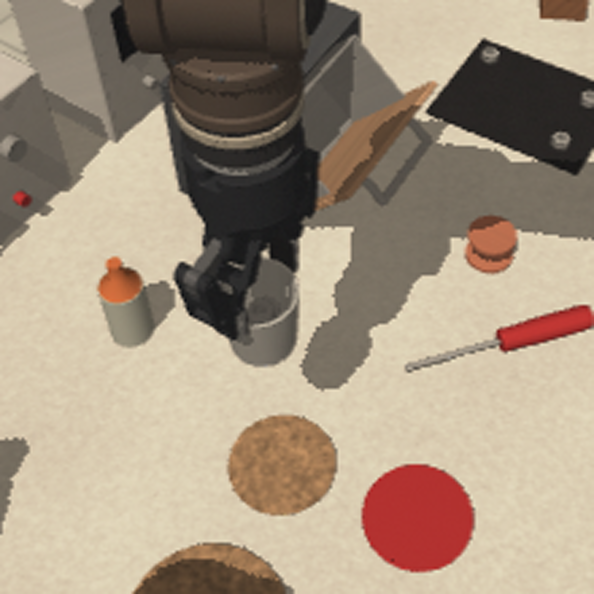

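View pics/t7.png

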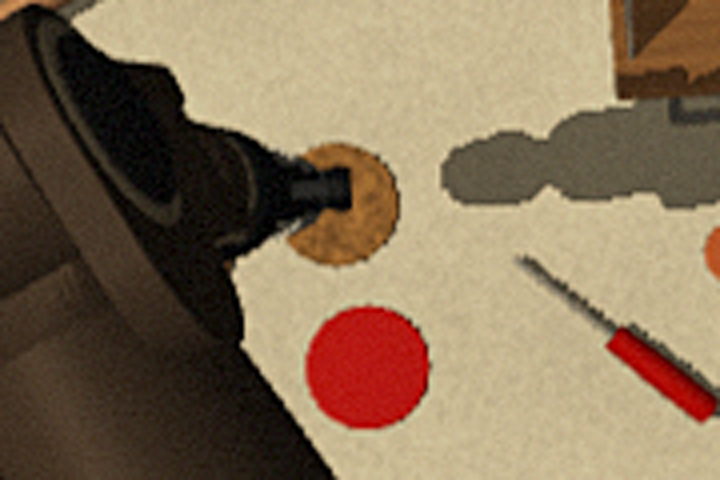

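The cup hangs level in the grip, and the coaster is now fully visible at crop (282,465) of the side picture.

```bash
python3 - <<'E'
from h import *
im=cv2.cvtColor(cv2.imread("pics/s7_raw.png"),cv2.COLOR_BGR2HSV)
m=((im[...,0]>8)&(im[...,0]<22)&(im[...,1]>90)).astype(np.uint8)
m[:255]=0;m[310:]=0;m[:,:195]=0;m[:,255:]=0
m=cv2.morphologyEx(m,cv2.MORPH_CLOSE,np.ones((5,5)))
c=max(cv2.findContours(m,0,1)[0],key=cv2.contourArea)
p=np.array([onz("side",*q,.004)[:2]*1000 for q in c[:,0].astype(float)],np.float32)
print(cv2.minEnclosingCircle(p),cv2.fitEllipse(p))
E
```

```text
((466.820068359375, 272.81640625), 49.47013473510742) ((466.44317626953125, 272.762939453125), (95.34583282470703, 97.05189514160156), 36.680442810058594)
```

>>> {"op": "servo_tool", "data": {"steps": [0.5,2,-3,0,0,0.5,3,-4,0,0,0.5,3,-4,0,0,0.5,3,-4,0,0,0.5,3,-4,0,0,0.5,3,-4,0,0,0.5,2,-4,0,0,0.5,1,-2.4,0,0,0.5,1,-1.5,0,0,0.5,0,0,0,0]}}

```text
t: 16.55
position: [0.6815, -0.0407, 0.4183]
ee_rot: [[-0.003, -0.998, -0.057], [-0.0, -0.057, 0.998], [-1.0, 0.003, -0.0]]
force: [-0.9, -0.0, -2.9]
opening: 0.0606
```

```bash
python3 - <<'E'
from h import *
st();im,d=snap("side","s8",(130,10,400,230),2.9)
E
```

```text
t 16.55
position [ 0.6815 -0.0407  0.4183]
force [-0.8939 -0.046  -2.8917]
opening 0.0606
joint_pos [-5.9500e-02  4.4810e-01  4.1810e-01  1.5442e+00 -5.0000e-04 -1.1630e-01]
[[-0.003, -0.998, -0.057], [-0.0, -0.057, 0.998], [-1.0, 0.003, -0.0]]
```

View pics/s8.png

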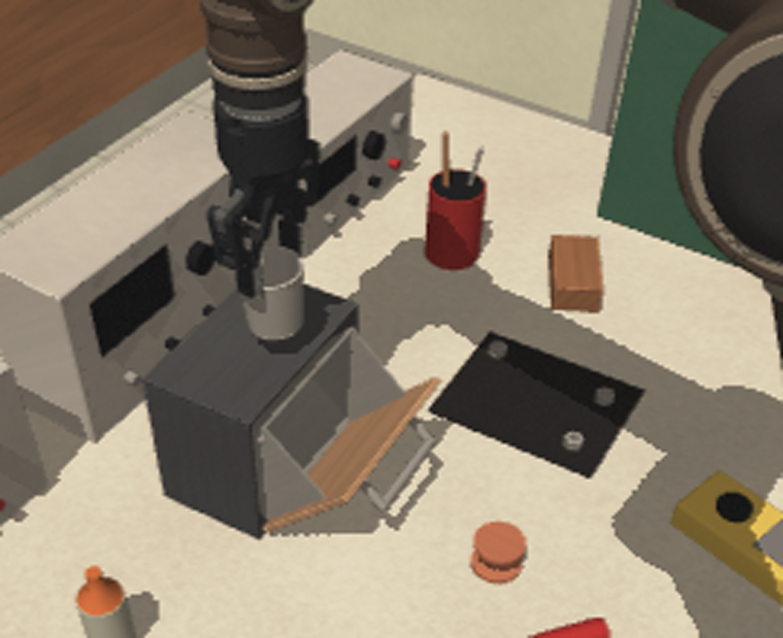

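The cup is above the roof, foot about 29 mm over it. I'll set it down and begin tipping.

>>> {"op": "servo_tool", "data": {"steps": [0.5,0,0,-1,0,0.5,0,0,-1,0,0.5,0,0,-0.8,0,0.5,0,0,-0.5,0,0.5,0,0,0,0,0.5,0,0,0,0,0.5,0,0,0,0,0.5,0,0,0,0,0.5,0,0,0,0,0.5,0,0,0,0]}}

```text
t: 17.6
position: [0.6804, -0.0377, 0.389]
ee_rot: [[0.001, -0.998, -0.06], [0.001, -0.06, 0.998], [-1.0, -0.001, 0.001]]
force: [-1.1, 2.7, 5.3]
opening: 0.0605
```

>>> {"op": "servo_tool", "data": {"steps": [0.5,-0.3,-0.02,0,0,0.5,-0.3,-0.02,0.1,0,0.5,-0.4,-0.02,0.1,0,0.5,-0.4,-0.02,0.1,0,0.5,-0.4,-0.02,0,0,0.5,-0.4,-0.02,0,0,0.5,-0.4,-0.02,0,0,0.5,0,0,0,0,0.5,0,0,0,0,0.5,0,0,0,0]}}

```text
t: 18.6
position: [0.6546, -0.0396, 0.3911]
ee_rot: [[0.0, -0.998, -0.06], [-0.0, -0.06, 0.998], [-1.0, -0.0, -0.0]]
force: [-0.8, -1.5, -1.7]
opening: 0.0605
```

```bash
python3 - <<'E'
from h import *
st();im,d=snap("side","s9",(130,10,400,230),2.9)
E
```

```text
t 18.6
position [ 0.6546 -0.0396  0.3911]
force [-0.8117 -1.5227 -1.6609]
opening 0.0605
joint_pos [-0.0605  0.3822  0.2616  1.4501 -0.     -0.1203]
[[0.0, -0.998, -0.06], [-0.0, -0.06, 0.998], [-1.0, -0.0, -0.0]]
```

View pics/s9.png

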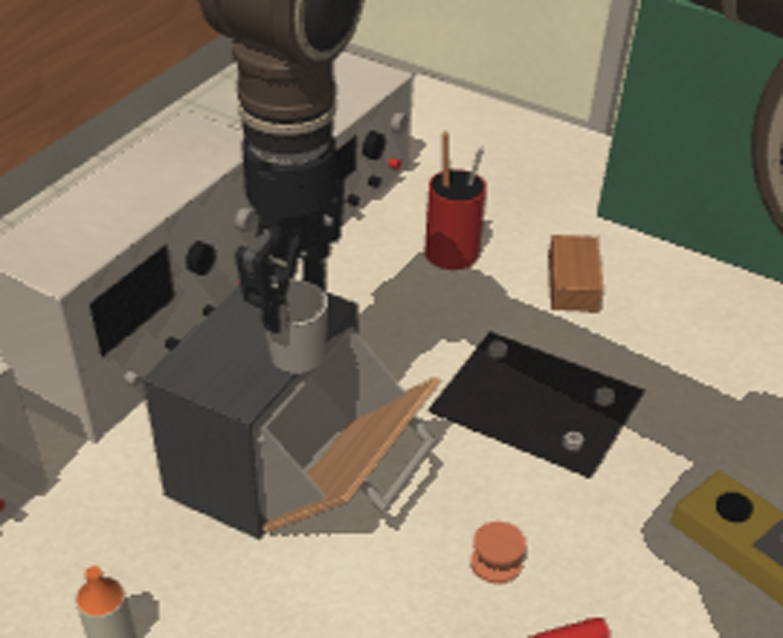

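The foot slid on the roof instead of tipping, since friction is too low. I'll use the roof's front edge as the lever: hang the cup in front of the edge with only the rear part of its foot on it, and descend on an arc.

>>> {"op": "servo_tool", "data": {"steps": [0.5,-0.8,-0.05,0.3,0,0.5,-1.5,-0.1,0,0,0.5,-1.4,-0.1,0,0,0.5,0,0,-0.5,0,0.5,0,0,-0.5,0,0.5,-0.5,-0.03,-0.2,0,0.5,-0.6,-0.04,-0.25,0,0.5,-0.5,-0.03,-0.3,0,0.5,-0.5,-0.03,-0.3,0,0.5,0,0,0,0]}}

```text
t: 19.65
position: [0.5958, -0.0435, 0.3732]
ee_rot: [[-0.001, -0.998, -0.06], [0.0, -0.06, 0.998], [-1.0, 0.001, 0.0]]
force: [-0.5, 0.3, -2.3]
opening: 0.0605
```

```bash
python3 - <<'E'
from h import *
st();im,d=snap("side","s10",(130,10,400,230),2.9)
E
```

```text
t 19.65
position [ 0.5958 -0.0435  0.3732]
force [-0.5351  0.2642 -2.3282]
opening 0.0605
joint_pos [-0.0728  0.2657  0.0631  1.3691 -0.     -0.1326]
[[-0.001, -0.998, -0.06], [0.0, -0.06, 0.998], [-1.0, 0.001, 0.0]]
```

View pics/s10.png

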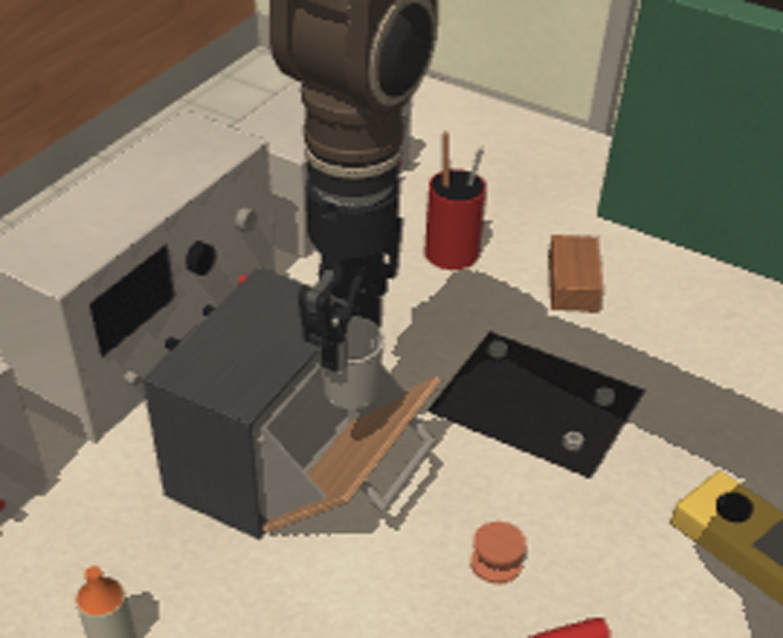

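```bash
cat >> h.py <<'E'
def hcoord(P): # world->housing
    c,s=.9979,.0647; q=np.asarray(P)-np.array([.6354,-.0416,0]); return np.stack([q[...,0]*c+q[...,1]*s,-q[...,0]*s+q[...,1]*c,q[...,2]],-1)
E
python3 - <<'E'
from h import *
show("s10","s10b",(220,100,300,180),8)
d=np.load("pics/s10.npy");P=hcoord(cloud("side",d))*1000
im=cv2.imread("pics/s10_raw.png")
# points along columns of cup
for u in (246,249,252,255,258):
    print(u,[(v,P[v,u].round().astype(int).tolist()) for v in range(118,156,3)])
E
```

```text
246 [(118, [-45, 36, 271]), (121, [-15, -16, 212]), (124, [-49, 42, 258]), (127, [-51, 46, 253]), (130, [-47, 39, 236]), (133, [-46, 38, 224]), (136, [-47, 40, 217]), (139, [-40, 28, 194]), (142, [-39, 26, 181]), (145, [-38, 25, 169]), (148, [-38, 24, 157]), (151, [25, -81, 27]), (154, [19, -72, 25])]
249 [(118, [-52, 33, 272]), (121, [-51, 32, 261]), (124, [-50, 30, 250]), (127, [-22, -20, 191]), (130, [-22, -19, 182]), (133, [-21, -22, 168]), (136, [-50, 29, 209]), (139, [-49, 27, 197]), (142, [-48, 27, 186]), (145, [-48, 26, 174]), (148, [-46, 22, 159]), (151, [13, -80, 35]), (154, [13, -80, 21])]
252 [(118, [-56, 25, 268]), (121, [-28, -24, 211]), (124, [-28, -24, 202]), (127, [-29, -23, 192]), (130, [-29, -23, 182]), (133, [-39, -5, 189]), (136, [-57, 26, 210]), (139, [-55, 22, 196]), (142, [-55, 22, 185]), (145, [-55, 22, 174]), (148, [-53, 19, 160]), (151, [3, -82, 38]), (154, [4, -84, 22])]
255 [(118, [-34, -30, 220]), (121, [-36, -27, 213]), (124, [-36, -27, 202]), (127, [-36, -28, 191]), (130, [-38, -24, 184]), (133, [-37, -26, 172]), (136, [-62, 19, 207]), (139, [-62, 19, 196]), (142, [-61, 17, 184]), (145, [-61, 16, 173]), (148, [-59, 13, 158]), (151, [-7, -83, 41]), (154, [-15, -69, 44])]
258 [(118, [-44, -29, 224]), (121, [-45, -27, 216]), (124, [-47, -24, 209]), (127, [-47, -24, 199]), (130, [-47, -25, 188]), (133, [-65, 9, 211]), (136, [-66, 11, 203]), (139, [-66, 9, 191]), (142, [-64, 5, 175]), (145, [-64, 6, 166]), (148, [-63, 3, 151]), (151, [-18, -83, 47]), (154, [-31, -58, 61])]
```

View pics/s10b.png

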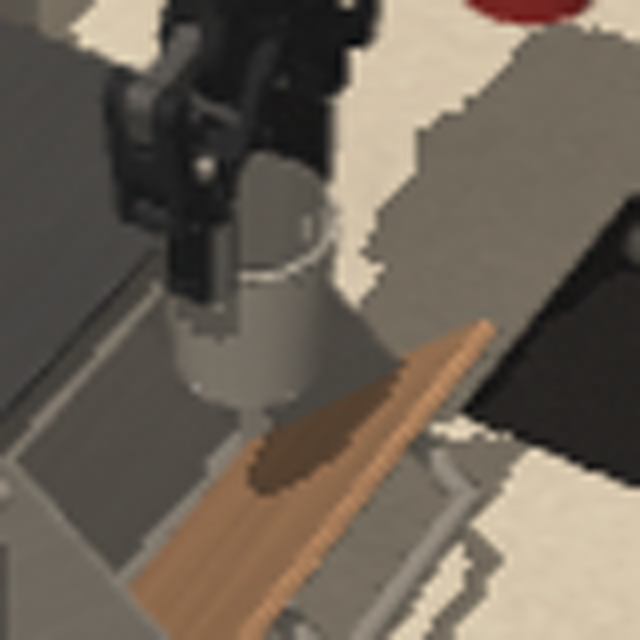

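```bash
python3 - <<'E'
from h import *
for n,f in(("side","s10"),("side","s5"),("top","t0"),("top","t3")):
    P=hcoord(cloud(n,np.load(f"pics/{f}.npy"))).reshape(-1,3)*1000
    for y0 in (-60,-30,0,30,60):
        q=P[(abs(P[:,1]-y0)<12)&(P[:,2]>160)&(P[:,2]<170)&(P[:,0]>-15)&(P[:,0]<110)]
        if len(q)>5: print(f,y0,len(q),np.sort(q[:,0])[:4].round(1),np.median(q[:,2]).round(1))
E
```

```text
s10 -60 97 [16.6 20.4 48.6 50.9] 165.6
s10 -30 158 [11.3 12.2 14.2 15. ] 165.5
s10 0 203 [10.1 10.6 11.  11.3] 165.3
s10 30 209 [10.4 11.3 11.3 12.1] 165.4
s10 60 224 [10.3 11.6 11.7 12. ] 165.6
s5 -60 76 [10.6 10.7 10.7 11. ] 165.3
s5 -30 60 [10.  10.4 11.  12. ] 165.2
s5 0 32 [10.  10.9 11.3 11.8] 164.8
t0 -60 293 [8.2 8.2 8.6 9. ] 165.7
t0 -30 296 [8.3 8.6 8.9 9. ] 165.8
t0 0 293 [ 7.9  8.3  9.2 10.1] 166.0
t0 30 293 [8.5 9.2 9.6 9.7] 165.7
t0 60 297 [8.5 8.7 9.1 9.2] 165.8
t3 -60 44 [94.7 94.9 95.3 95.5] 166.2
t3 -30 6 [108.  108.7 108.9 109.5] 166.1
t3 0 56 [71.6 74.8 76.9 78. ] 165.8
t3 30 255 [ 9.6  9.8 10.  10.4] 165.9
t3 60 289 [8.3 8.6 9.5 9.6] 166.0
```

My roof edge reference was 9 mm off, because the board protrudes in front of the housing. The true edge is at hx = +9, so the foot never touched it. I'll redo it with the corrected edge.

>>> {"op": "servo_tool", "data": {"steps": [0.5,0,0,1.5,0,0.5,0,0,1.3,0,0.5,1.3,0.08,0,0,0.5,1.36,0.09,0,0,0.5,0,0,-0.6,0,0.5,0,0,-0.6,0,0.5,-0.66,-0.04,-0.27,0,0.5,-0.63,-0.04,-0.33,0,0.5,-0.59,-0.04,-0.4,0,0.5,-0.55,-0.03,-0.46,0]}}

```text
t: 20.7
position: [0.5978, -0.0433, 0.3749]
ee_rot: [[0.0, -0.998, -0.06], [-0.0, -0.06, 0.998], [-1.0, -0.0, -0.0]]
force: [-0.2, 0.7, -1.6]
opening: 0.0605
```

```bash
python3 - <<'E'
from h import *
st();im,d=snap("side","s11",(200,80,310,190),6)
E
```

```text
t 20.7
position [ 0.5978 -0.0433  0.3749]
force [-0.2282  0.6939 -1.6392]
opening 0.0605
joint_pos [-0.0723  0.269   0.071   1.3728 -0.     -0.132 ]
[[0.0, -0.998, -0.06], [-0.0, -0.06, 0.998], [-1.0, -0.0, -0.0]]
```

View pics/s11.png

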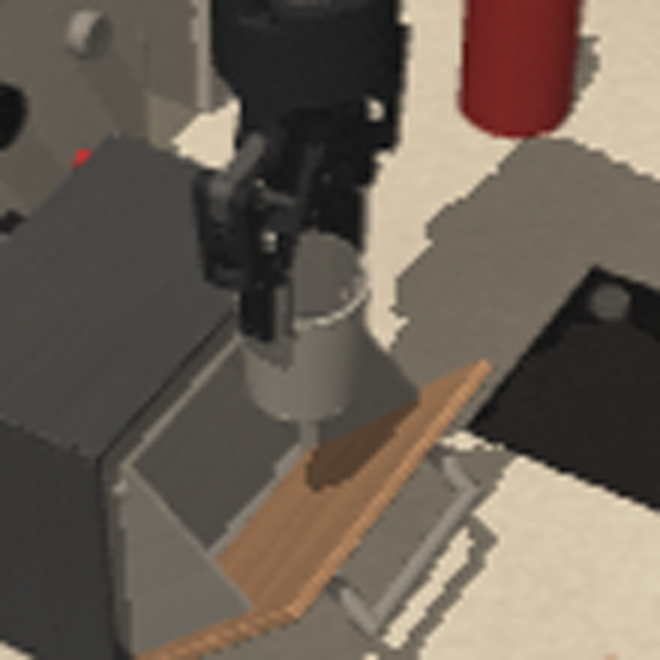

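```bash
cat >> h.py <<'E'
def tilt(f,x0=-37,y0=0):
    P=hcoord(cloud("side",np.load(f"pics/{f}.npy")))*1000
    im=cv2.imread(f"pics/{f}_raw.png").astype(int); sat=im.max(2)-im.min(2)
    m=(abs(P[...,1]-y0)<34)&(abs(P[...,0]-x0)<75)&(P[...,2]>95)&(im.max(2)>85)&(sat<30)
    q=P[m]
    for z in range(100,250,6):
        r=q[abs(q[:,2]-z)<3]
        if len(r)>2: print(z,len(r),r[:,0].min().round(),r[:,0].max().round())
E
python3 - <<'E'
from h import *
tilt("s10");print();tilt("s11")
E
```

```text
148 28 -57.0 12.0
154 20 -62.0 -21.0
160 23 -63.0 -23.0
166 26 -64.0 -17.0
172 29 -64.0 -20.0
178 41 -64.0 -24.0
184 41 -65.0 -22.0
190 41 -66.0 -22.0
196 41 -67.0 -23.0
202 34 -68.0 -22.0
208 44 -67.0 -22.0
214 43 -68.0 -12.0
220 5 -67.0 -28.0

148 21 -58.0 12.0
154 17 -58.0 -18.0
160 24 -62.0 -19.0
166 25 -62.0 -20.0
172 28 -62.0 -14.0
178 36 -62.0 -15.0
184 44 -63.0 -16.0
190 49 -64.0 -19.0
196 38 -65.0 -20.0
202 43 -65.0 -20.0
208 34 -66.0 -22.0
214 48 -66.0 -12.0
220 17 -66.0 -10.0
```

The foot's contact slid off without rotating, because there wasn't enough press to beat grip torsion. I'll start with more foot overlap and more radial press, at a lower grip force.

>>> {"op": "servo_tool", "data": {"steps": [0.5,0,0,1.5,0,0.5,0,0,1.3,0,0.5,1.5,0.1,0,0,0.5,1.56,0.1,0,0,0.5,0,0,-0.6,0,0.5,0,0,-0.6,0,0.5,0,0,-0.6,0,0.5,0,0,0,0,0.5,0,0,0,0,0.5,0,0,0,0], "newtons": 25}}

```text
t: 21.75
position: [0.6281, -0.0413, 0.3882]
ee_rot: [[0.004, -0.998, -0.06], [-0.0, -0.06, 0.998], [-1.0, -0.004, -0.001]]
force: [-4.0, -0.7, 13.2]
opening: 0.0606
```

>>> {"op": "servo_tool", "data": {"steps": [0.5,-0.3,-0.02,-0.1,0,0.5,-0.3,-0.02,-0.1,0,0.5,-0.3,-0.02,-0.13,0,0.5,-0.3,-0.02,-0.14,0,0.5,-0.3,-0.02,-0.16,0,0.5,-0.27,-0.02,-0.16,0,0.5,-0.27,-0.02,-0.18,0,0.5,-0.25,-0.02,-0.2,0,0.5,0,0,0,0,0.5,0,0,0,0]}}

```text
t: 22.75
position: [0.605, -0.0431, 0.3749]
ee_rot: [[0.001, -0.998, -0.06], [-0.001, -0.06, 0.998], [-1.0, -0.001, -0.001]]
force: [-4.5, -1.1, 7.5]
opening: 0.0604
```

```bash
python3 - <<'E'
from h import *
st();im,d=snap("side","s12",(200,80,310,190),6)
print(hcoord(sensors.read_state()["position"]));tilt("s12")
E
```

```text
t 22.75
position [ 0.605  -0.0431  0.3749]
force [-4.5338 -1.1033  7.4824]
opening 0.0604
joint_pos [-7.0900e-02  2.8240e-01  8.8800e-02  1.3761e+00 -6.0000e-04 -1.3050e-01]
[[0.001, -0.998, -0.06], [-0.001, -0.06, 0.998], [-1.0, -0.001, -0.001]]
[-0.03037124  0.00050417  0.37493889]
148 9 -19.0 11.0
154 4 -22.0 -13.0
160 10 -21.0 2.0
166 27 -24.0 30.0
172 25 -28.0 11.0
178 33 -37.0 13.0
184 27 -38.0 13.0
190 35 -46.0 7.0
196 39 -50.0 7.0
202 37 -55.0 3.0
208 44 -58.0 -0.0
214 22 -43.0 -6.0
220 9 -42.0 -19.0
226 3 -41.0 -20.0
```

View pics/s12.png

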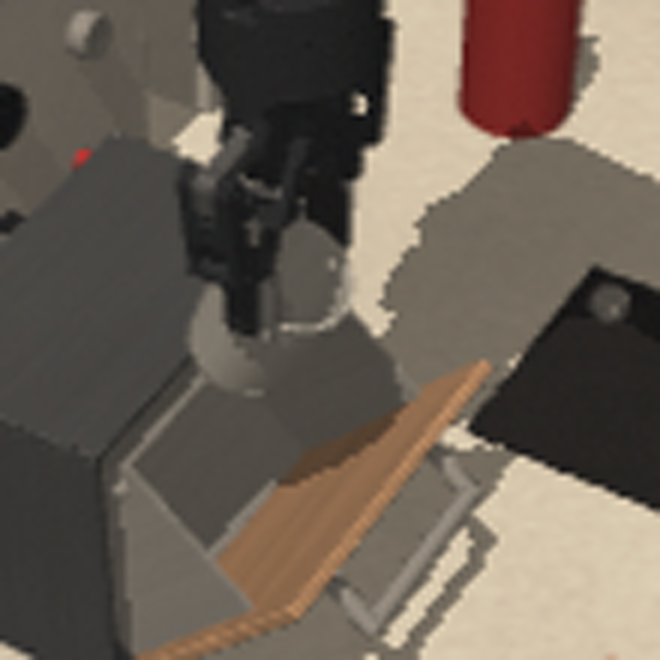

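It works: the cup is leaning about 37°, mouth toward the bin. I'll continue the arc.

>>> {"op": "servo_tool", "data": {"steps": [0.5,-0.33,-0.02,-0.32,0,0.5,-0.31,-0.02,-0.34,0,0.5,-0.29,-0.02,-0.36,0,0.5,-0.25,-0.02,-0.38,0,0.5,-0.23,-0.02,-0.41,0,0.5,0,0,0,0,0.5,0,0,0,0,0.5,0,0,0,0,0.5,0,0,0,0,0.5,0,0,0,0]}}

```text
t: 23.8
position: [0.5907, -0.0441, 0.3558]
ee_rot: [[-0.001, -0.998, -0.059], [-0.001, -0.059, 0.998], [-1.0, 0.001, -0.001]]
force: [-5.3, -1.5, 3.7]
opening: 0.0606
```

```bash
python3 - <<'E'
from h import *
st();im,d=snap("side","s13",(200,80,310,190),6)
print(hcoord(sensors.read_state()["position"]));tilt("s13")
E
```

```text
t 23.8
position [ 0.5907 -0.0441  0.3558]
force [-5.335  -1.4538  3.6918]
opening 0.0606
joint_pos [-7.4300e-02  2.5780e-01  1.4900e-02  1.3292e+00 -8.0000e-04 -1.3380e-01]
[[-0.001, -0.998, -0.059], [-0.001, -0.059, 0.998], [-1.0, 0.001, -0.001]]
[-0.04477246  0.00041537  0.35579101]
148 11 -12.0 10.0
154 5 -12.0 -2.0
160 26 -44.0 5.0
166 50 -52.0 25.0
172 60 -66.0 16.0
178 63 -66.0 15.0
184 48 -64.0 7.0
190 29 -57.0 1.0
196 16 -56.0 -21.0
202 6 -48.0 -39.0
```

View pics/s13.png

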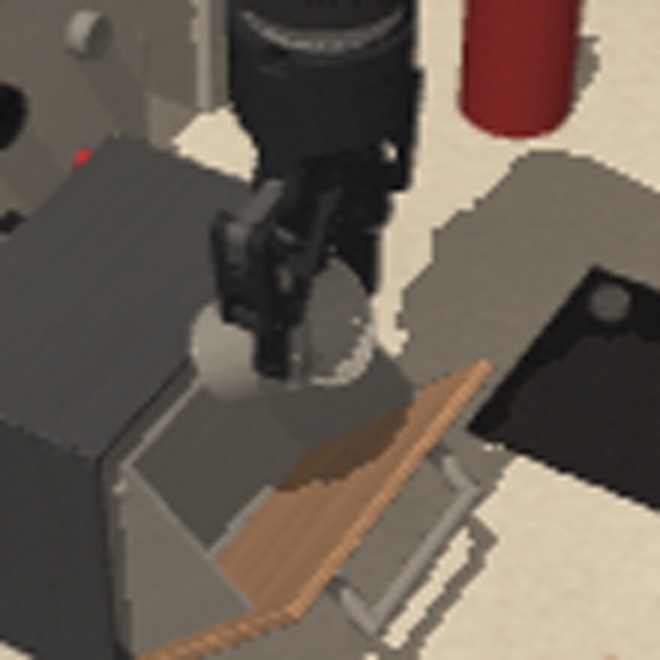

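The cup is at about 60°. I'll hop its foot corner up onto the roof and check that the angle holds.

>>> {"op": "servo_tool", "data": {"steps": [0.5,-0.2,0,0.5,0,0.5,0.4,0.03,0.7,0,0.5,0.4,0.03,0.7,0,0.5,0.4,0.03,0.7,0,0.5,0.2,0.01,0.7,0,0.5,0,0,0,0,0.5,0.7,0.04,0,0,0.5,0,0,0,0,0.5,0,0,0,0,0.5,0,0,0,0]}}

```text
t: 24.85
position: [0.6114, -0.0424, 0.3878]
ee_rot: [[-0.001, -0.998, -0.06], [0.0, -0.06, 0.998], [-1.0, 0.001, 0.0]]
force: [0.3, -0.6, -2.4]
opening: 0.0604
```

```bash
python3 - <<'E'
from h import *
st();im,d=snap("side","s14",(200,80,310,190),6)
print(hcoord(sensors.read_state()["position"]));tilt("s14")
E
```

```text
t 24.85
position [ 0.6114 -0.0424  0.3878]
force [ 0.272  -0.6017 -2.4114]
opening 0.0604
joint_pos [-0.0693  0.2956  0.1345  1.4104 -0.     -0.1292]
[[-0.001, -0.998, -0.06], [0.0, -0.06, 0.998], [-1.0, 0.001, 0.0]]
[-0.02408552  0.00072133  0.38790784]
148 9 7.0 12.0
178 5 4.0 13.0
184 11 -3.0 19.0
190 25 -24.0 29.0
196 45 -31.0 35.0
202 48 -38.0 34.0
208 60 -48.0 31.0
214 54 -47.0 24.0
220 41 -40.0 17.0
226 17 -34.0 8.0
232 12 -36.0 -14.0
238 4 -35.0 -16.0
244 3 -36.0 -17.0
```

View pics/s14.png

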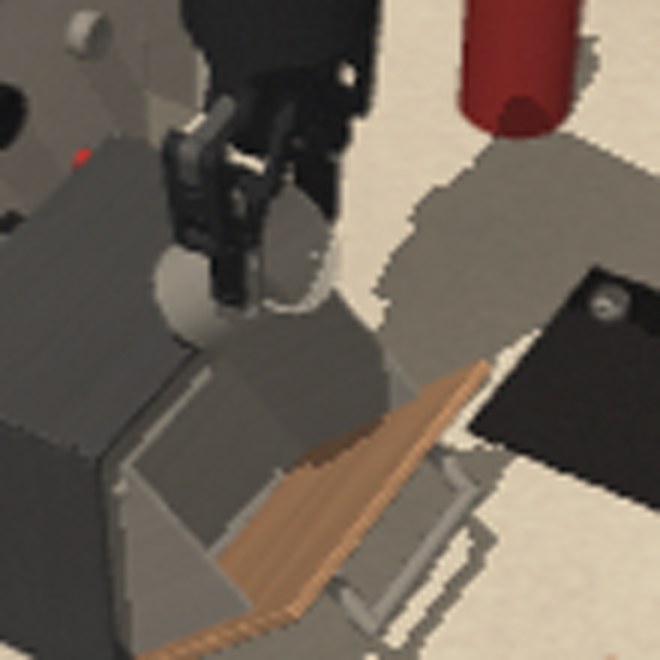

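The cup holds its angle (about 62°) by grip friction. I'll press the foot corner on the roof and move forward and down, past 90°.

>>> {"op": "servo_tool", "data": {"steps": [0.5,-0.05,0,-0.5,0,0.5,-0.05,0,-0.5,0,0.5,-0.06,0,-0.55,0,0.5,-0.37,-0.02,-0.43,0,0.5,-0.37,-0.02,-0.43,0,0.5,-0.3,-0.02,-0.48,0,0.5,-0.3,-0.02,-0.48,0,0.5,-0.25,-0.02,-0.55,0,0.5,0,0,0,0,0.5,0,0,0,0]}}

```text
t: 25.9
position: [0.5924, -0.0437, 0.3488]
ee_rot: [[-0.003, -0.998, -0.06], [-0.001, -0.06, 0.998], [-1.0, 0.003, -0.001]]
force: [-7.4, -1.7, 2.7]
opening: 0.0604
```

```bash
python3 - <<'E'
from h import *
st();im,d=snap("side","s15",(200,80,310,190),6)
print(hcoord(sensors.read_state()["position"]))
E
```

```text
t 25.9
position [ 0.5924 -0.0437  0.3488]
force [-7.3826 -1.7474  2.7203]
opening 0.0604
joint_pos [-7.3400e-02  2.6280e-01  6.0000e-03  1.3169e+00 -1.0000e-03 -1.3300e-01]
[[-0.003, -0.998, -0.06], [-0.001, -0.06, 0.998], [-1.0, 0.003, -0.001]]
[-0.04303083  0.00069668  0.34884824]
```

View pics/s15.png

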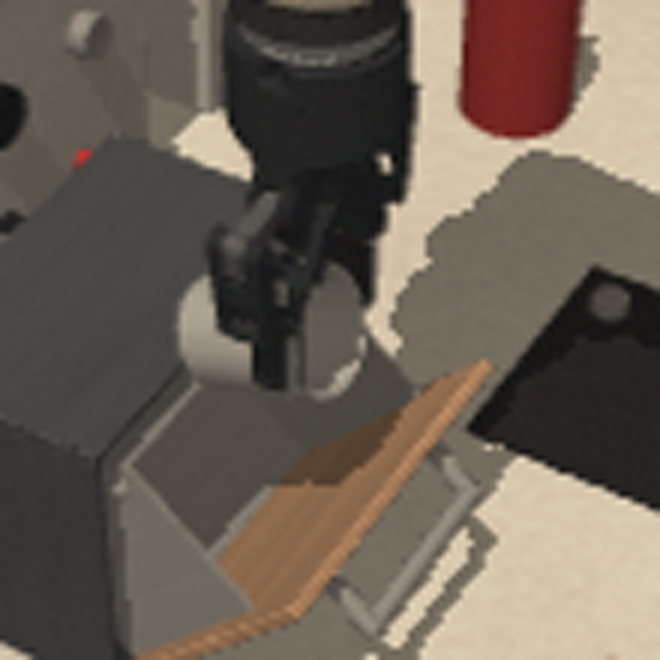

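```bash
cat >> h.py <<'E'
from scipy.optimize import least_squares
def fitcup(f,box,th0,R0,sd=0):
    P=hcoord(cloud("side",np.load(f"pics/{f}.npy")))*1000
    im=cv2.imread(f"pics/{f}_raw.png").astype(int); sat=im.max(2)-im.min(2)
    x0,y0,x1,y1=box; M=np.zeros(sat.shape,bool); M[y0:y1,x0:x1]=1
    m=M&(im.max(2)>70)&(sat<30)&(np.linalg.norm(P-np.array(R0),axis=-1)<85)
    q=P[m]
    def res(p):
        th=p[3];n=np.array([np.sin(th),0,-np.cos(th)]);w=q-p[:3];u=w@n
        r=np.linalg.norm(w-u[:,None]*n,axis=1)
        e=r-(31-5*u/65)
        ei=r-(28-5*u/65)
        side=np.where(abs(e)<abs(ei),e,ei)
        out=np.maximum(0,-u-1)+np.maximum(0,u-66)
        return np.hypot(side,out)
    best=None
    for t in np.radians(th0):
        s=least_squares(res,[*R0,t],loss="soft_l1",f_scale=1.5)
        if best is None or s.cost<best.cost: best=s
    print(f,len(q),"R",best.x[:3].round(1),"theta",np.degrees(best.x[3]).round(1),"cost",round(best.cost/len(q),2),"inl",(res(best.x)<2).mean().round(2))
    return best.x
E
python3 - <<'E'
from h import *
fitcup("s10",(235,110,272,152),(-10,0,10,20),(-40,0,214))
fitcup("s11",(235,115,265,152),(-10,0,10,20),(-38,0,216))
fitcup("s12",(228,112,262,148),(20,40,60),(-30,0,216))
fitcup("s13",(228,115,266,150),(30,50,70),(-45,0,197))
fitcup("s14",(222,105,260,140),(30,50,70),(-24,0,229))
fitcup("s15",(226,118,264,150),(50,70,90),(-43,0,190))
E
```

```text
s10 502 R [-40.2   1.2 220. ] theta 5.3 cost 3.49 inl 0.83
s11 504 R [-38.3   1.6 221.2] theta 5.5 cost 3.1 inl 0.83
s12 490 R [-27.4   1.1 217.2] theta 24.5 cost 2.8 inl 0.79
s13 461 R [-42.2   0.5 198.7] theta 44.4 cost 3.55 inl 0.74
s14 449 R [-29.4   0.6 232.8] theta 45.8 cost 3.58 inl 0.82
s15 428 R [-44.2   2.1 191.3] theta 60.5 cost 3.52 inl 0.73
```

The cone fit gives θ about 60°. I'll place the foot corner well onto the roof, then press straight down.

>>> {"op": "servo_tool", "data": {"steps": [0.5,-0.3,0,0.9,0,0.5,0,0,1,0,0.5,0,0,1,0,0.5,0.5,0.03,1,0,0.5,0.9,0.06,0,0,0.5,1,0.06,0,0,0.5,0,0,-0.3,0,0.5,0,0,-0.3,0,0.5,0,0,-0.3,0,0.5,0,0,0,0]}}

```text
t: 26.95
position: [0.6146, -0.0419, 0.378]
ee_rot: [[-0.002, -0.998, -0.06], [0.0, -0.06, 0.998], [-1.0, 0.002, 0.0]]
force: [0.4, -0.0, -2.5]
opening: 0.0606
```

>>> {"op": "servo_tool", "data": {"steps": [0.5,0,0,-0.3,0,0.5,0,0,-0.3,0,0.5,0,0,-0.3,0,0.5,-0.1,0,-0.3,0,0.5,-0.1,0,-0.3,0,0.5,-0.1,0,-0.3,0,0.5,-0.1,0,-0.3,0,0.5,0,0,-0.3,0,0.5,0,0,0,0,0.5,0,0,0,0]}}

```text
t: 27.95
position: [0.6108, -0.042, 0.3553]
ee_rot: [[0.0, -0.998, -0.06], [-0.0, -0.06, 0.998], [-1.0, -0.0, -0.0]]
force: [-3.7, -0.4, 4.2]
opening: 0.0608
```

```bash
python3 - <<'E'
from h import *
st();im,d=snap("side","s16",(200,80,310,190),6)
p=hcoord(sensors.read_state()["position"])*1000;print(p)
fitcup("s16",(220,105,264,150),(50,70,90),(p[0],0,p[2]-158))
E
```

```text
t 27.95
position [ 0.6108 -0.042   0.3553]
force [-3.7495 -0.448   4.1708]
opening 0.0608
joint_pos [-6.8600e-02  2.9540e-01  6.3200e-02  1.3383e+00 -1.0000e-04 -1.2840e-01]
[[0.0, -0.998, -0.06], [-0.0, -0.06, 0.998], [-1.0, -0.0, -0.0]]
[-24.50718469   1.23748158 355.32589032]
s16 458 R [-28.8   4.9 195.8] theta 77.5 cost 8.9 inl 0.43
```

View pics/s16.png

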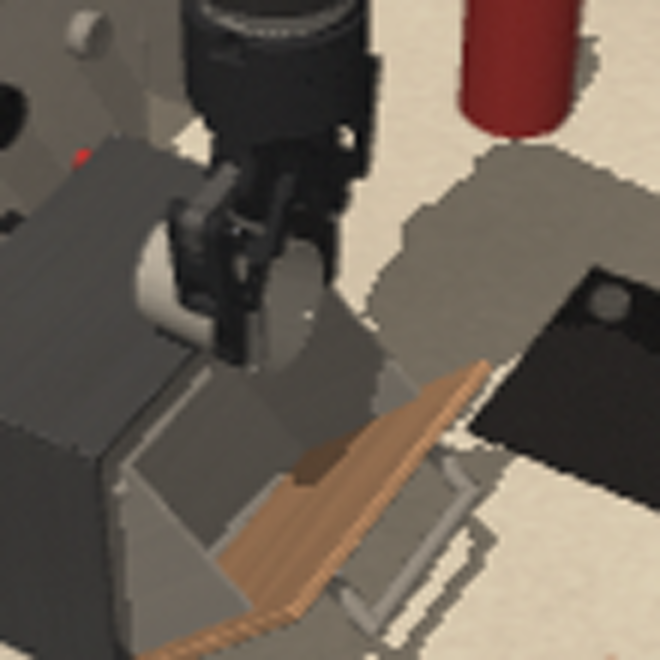

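The cup is at about 80° and rotating nicely. I'll continue down over the edge.

>>> {"op": "servo_tool", "data": {"steps": [0.5,-0.1,0,-0.3,0,0.5,-0.1,0,-0.3,0,0.5,-0.1,0,-0.3,0,0.5,-0.1,0,-0.3,0,0.5,-0.1,0,-0.3,0,0.5,-0.1,0,-0.3,0,0.5,-0.1,0,-0.3,0,0.5,0,0,-0.3,0,0.5,0,0,0,0,0.5,0,0,0,0]}}

```text
t: 29.0
position: [0.6033, -0.0421, 0.3305]
ee_rot: [[-0.002, -0.998, -0.06], [-0.0, -0.06, 0.998], [-1.0, 0.002, -0.0]]
force: [-6.6, -0.5, 3.3]
opening: 0.061
```

```bash
python3 - <<'E'
from h import *
st();im,d=snap("side","s17",(200,80,310,190),6)
E
```

```text
t 29.0
position [ 0.6033 -0.0421  0.3305]
force [-6.5536 -0.5043  3.3286]
opening 0.061
joint_pos [-6.9500e-02  2.8650e-01 -3.0000e-03  1.2836e+00 -6.0000e-04 -1.2910e-01]
[[-0.002, -0.998, -0.06], [-0.0, -0.06, 0.998], [-1.0, 0.002, -0.0]]
```

View pics/s17.png

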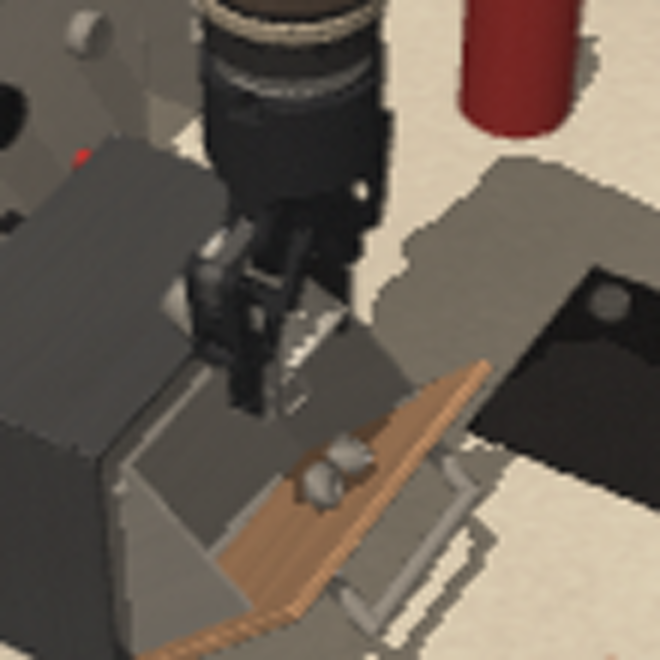

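Nuts are pouring onto the tilted board inside the bin, around (340,470) in the crop. I'll go a little steeper and give it a small shake.

>>> {"op": "servo_tool", "data": {"steps": [0.5,-0.1,0,-0.3,0,0.5,-0.1,0,-0.3,0,0.5,0,0,-0.3,0,0.5,0,0,0,0,0.5,0,0,0,0,0.5,0,0,0.3,0,0.5,0,0,-0.3,0,0.5,0,0,0.3,0,0.5,0,0,-0.3,0,0.5,0,0,0,0]}}

```text
t: 30.05
position: [0.6019, -0.0418, 0.3218]
ee_rot: [[0.0, -0.998, -0.06], [0.0, -0.06, 0.998], [-1.0, -0.0, 0.0]]
force: [-1.1, 1.1, 1.8]
opening: 0.0608
```

```bash
python3 - <<'E'
from h import *
st();im,d=snap("side","s18",(200,80,310,190),6)
E
```

```text
t 30.05
position [ 0.6019 -0.0418  0.3218]
force [-1.0857  1.0644  1.7837]
opening 0.0608
joint_pos [-6.9400e-02  2.8470e-01 -2.4400e-02  1.2617e+00  3.0000e-04 -1.2950e-01]
[[0.0, -0.998, -0.06], [0.0, -0.06, 0.998], [-1.0, -0.0, 0.0]]
```

View pics/s18.png

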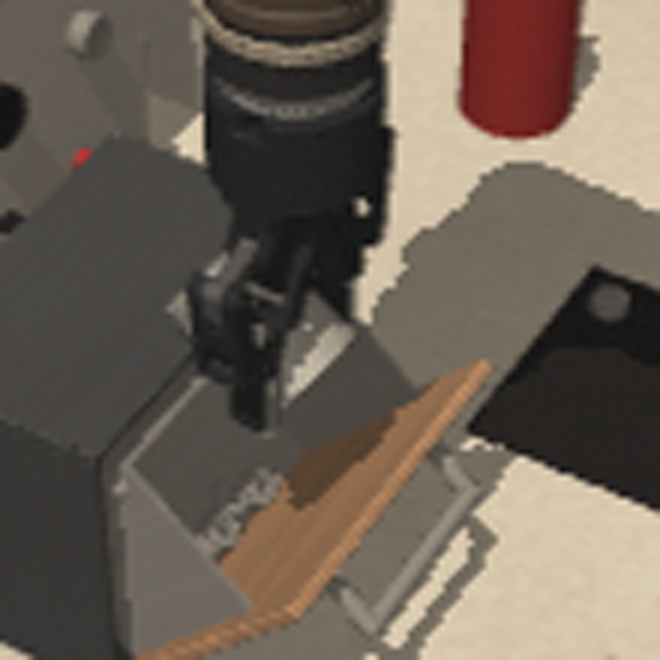

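>>> {"op": "servo_tool", "data": {"steps": [0.5,-0.1,0,-0.3,0,0.5,-0.1,0,-0.3,0,0.5,-0.4,0,0,0,0.5,0.4,0,0,0,0.5,-0.4,0,0,0,0.5,0.4,0,0,0,0.5,0,0,0.5,0,0.5,0,0,-0.5,0,0.5,0,0,0,0,0.5,0,0,0,0]}}

```text
t: 31.1
position: [0.6001, -0.0419, 0.3162]
ee_rot: [[0.001, -0.998, -0.06], [-0.0, -0.06, 0.998], [-1.0, -0.001, -0.0]]
force: [-1.2, -0.2, 1.9]
opening: 0.0607
```

>>> {"op": "servo_tool", "data": {"steps": [0.5,-0.3,0,0.5,0,0.5,-0.3,0,2,0,0.5,0,0,3,0,0.5,0,0,3,0,0.5,0,0,3,0,0.5,0,0,2,0,0.5,0,0,0,0,0.5,0,0,0,0,0.5,0,0,0,0,0.5,0,0,0,0]}}

```text
t: 32.1
position: [0.5938, -0.0419, 0.4493]
ee_rot: [[-0.003, -0.998, -0.06], [0.0, -0.06, 0.998], [-1.0, 0.003, 0.0]]
force: [0.8, 0.3, -1.5]
opening: 0.0608
```

```bash
python3 - <<'E'
from h import *
st();im,d=snap("side","s19",(180,30,320,190),4)
im,d=snap("top","t19",(220,80,350,200),4.6)
E
```

```text
t 32.1
position [ 0.5938 -0.0419  0.4493]
force [ 0.8287  0.2877 -1.53  ]
opening 0.0608
joint_pos [-0.0705  0.271   0.2365  1.5391  0.     -0.1303]
[[-0.003, -0.998, -0.06], [0.0, -0.06, 0.998], [-1.0, 0.003, 0.0]]
```

View pics/s19.png

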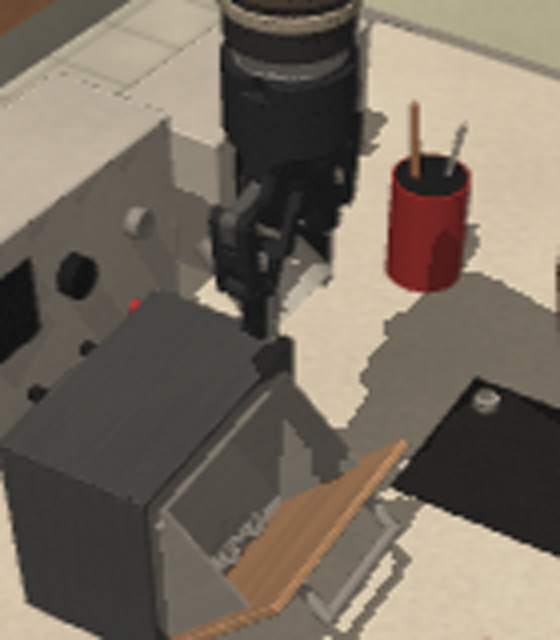

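View pics/t19.png

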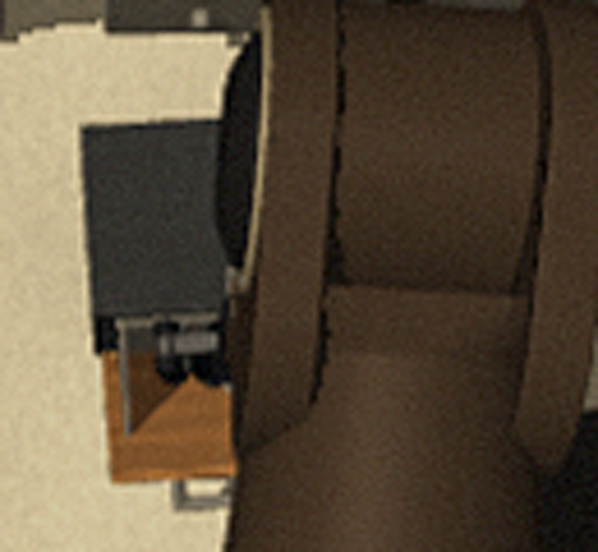

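About five nuts now lie in the bin's low corner. The cup still holds its tilt by grip torsion, so I need to stand it up again. I'll use the housing's solid +y side with the foot turned toward it: pushing the lower half of the foot against the top edge while rising reverses the rotation.

>>> {"op": "servo_tool", "data": {"steps": [0.5,0.8,1.8,0,-8.5,0.5,0.8,1.8,0,-8.5,0.5,0.8,1.8,0,-8.5,0.5,0.9,1.8,0,-8.5,0.5,0.9,1.8,0,-8.5,0.5,0.9,1.8,0,-8.5,0.5,0.9,1.8,0,-8.5,0.5,0.9,1.8,0,-8.5,0.5,0.8,1.8,0,-8.5,0.5,0.8,1.7,0,-8.5]}}

```text
t: 33.2
position: [0.6793, 0.1379, 0.4503]
ee_rot: [[-0.001, -0.141, 0.99], [-0.0, 0.99, 0.141], [-1.0, 0.0, -0.001]]
force: [0.4, 0.6, -0.7]
opening: 0.0607
```

>>> {"op": "servo_tool", "data": {"steps": [0.5,0,0,0,-4.8,0.5,0,0,0,0,0.5,0,0,0,0,0.5,0,0,0,0,0.5,0,0,0,0,0.5,0,0,0,0,0.5,0,0,0,0,0.5,0,0,0,0,0.5,0,0,0,0,0.5,0,0,0,0]}}

```text
t: 34.2
position: [0.6789, 0.1371, 0.451]
ee_rot: [[-0.0, -0.063, 0.998], [-0.0, 0.998, 0.063], [-1.0, -0.0, -0.0]]
force: [0.2, -1.1, -1.7]
opening: 0.0602
```

```bash
python3 - <<'E'
from h import *
st();im,d=snap("side","s20",(130,20,330,240),2.7)
print(hcoord(sensors.read_state()["position"]))
d0=np.load("pics/t0.npy");P=cloud("top",d0);q=P[125:155,170:200].reshape(-1,3);q=q[q[:,2]>.05];print("glue",q.mean(0),q[:,1].min())
E
```

```text
t 34.2
position [0.6789 0.1371 0.451 ]
force [ 0.1861 -1.1486 -1.6514]
opening 0.0602
joint_pos [ 0.1992  0.4838  0.5454  1.6324 -0.      1.7066]
[[-0.0, -0.063, 0.998], [-0.0, 0.998, 0.063], [-1.0, -0.0, -0.0]]
[0.05500932 0.17549386 0.45098861]
glue [0.67249849 0.23299877 0.08955442] 0.05205817426806869
```

View pics/s20.png

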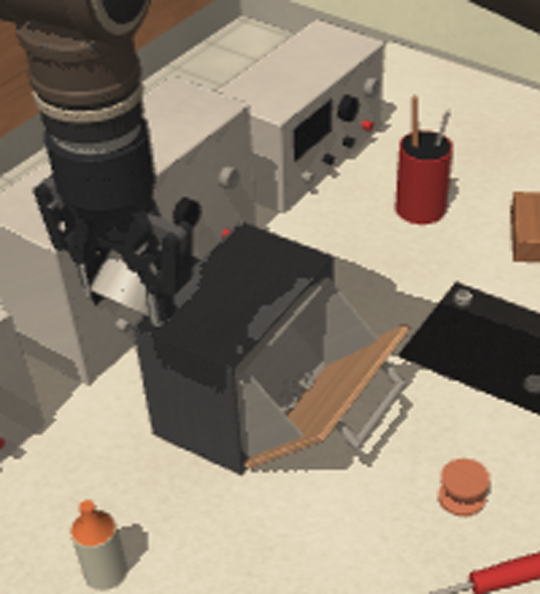

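```bash
sed -i 's/def fitcup(f,box,th0,R0,sd=0):/def fitcup(f,box,th0,R0,sd=0):\n    # sd=1: foot toward -hy; x=-hy, y=hx/; s/    im=cv2.imread(f"pics\/{f}_raw.png").astype(int); sat=im.max(2)-im.min(2)\n    x0/&/' h.py
python3 - <<'E'
s=open('h.py').read()
i=s.index("def fitcup"); a,b=s[:i],s[i:]
b=b.replace('*1000\n','*1000\n    if sd: P=np.stack([-P[...,1],P[...,0],P[...,2]],-1)\n',1)
open('h.py','w').write(a+b)
E
python3 - <<'E'
from h import *
show("s20","s20b",(140,80,220,150),8)
fitcup("s20",(160,108,192,142),(80,100,120,140),(-175,55,293),1)
E
```

```text
s20 261 R [-184.2   55.9  291.7] theta 126.9 cost 2.79 inl 0.72
```

View pics/s20b.png

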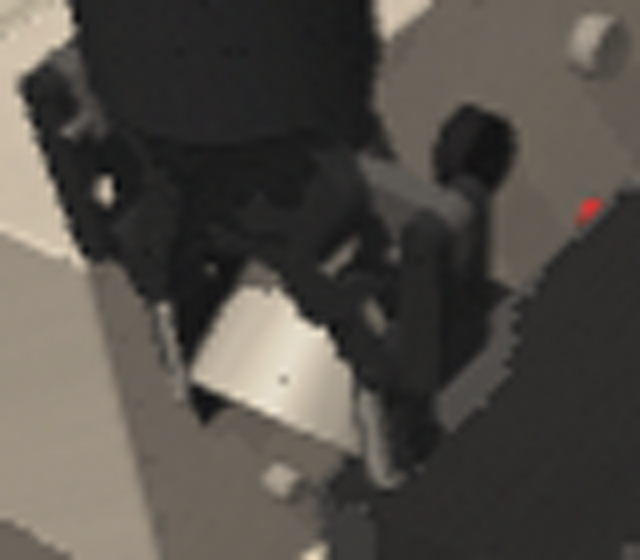

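The fit gives θ of about 127°. At that angle, pushing the mouth side's upper rim against the housing's side face will bring it back to about 95°. I'll turn the tool 180° so the mouth faces the housing.

>>> {"op": "servo_tool", "data": {"steps": [0.5,0,0,0,8.5,0.5,0,0,0,8.5,0.5,0,0,0,8.5,0.5,0,0,0,8.5,0.5,0,0,0,8.5,0.5,0,0,0,8.5,0.5,0,0,0,8.5,0.5,0,0,0,8.5,0.5,0,0,0,8.5,0.5,0,0,0,8.5]}}

```text
t: 35.25
position: [0.6789, 0.1371, 0.451]
ee_rot: [[-0.0, -1.0, 0.018], [-0.0, 0.018, 1.0], [-1.0, 0.0, -0.0]]
force: [0.7, 0.3, -1.4]
opening: 0.0607
```

>>> {"op": "servo_tool", "data": {"steps": [0.5,0,0,0,8.5,0.5,0,0,0,8.5,0.5,0,0,0,8.5,0.5,0,0,0,8.5,0.5,0,0,0,8.5,0.5,0,0,0,8.5,0.5,0,0,0,8.5,0.5,0,-0.8,0,8.5,0.5,0.1,-0.8,0,8.5,0.5,0.1,-0.9,0,8.5]}}

```text
t: 36.25
position: [0.6809, 0.112, 0.451]
ee_rot: [[-0.0, -0.104, -0.995], [-0.0, -0.995, 0.104], [-1.0, 0.0, -0.0]]
force: [-0.2, -0.0, -0.9]
opening: 0.0602
```

>>> {"op": "servo_tool", "data": {"steps": [0.5,0,0,-1,8.5,0.5,0,0,-2,1.5,0.5,0,0,-2.5,0,0.5,0,0,-2.5,0,0.5,0,0,-2.5,0,0.5,0,0,-2.5,0,0.5,0,0,-2,0,0.5,0,0,-1.2,0,0.5,0,0,-0.5,0,0.5,0,0,0,0]}}

```text
t: 37.25
position: [0.6809, 0.1121, 0.2838]
ee_rot: [[-0.001, 0.063, -0.998], [-0.0, -0.998, -0.063], [-1.0, 0.0, 0.001]]
force: [-1.2, 0.1, -2.1]
opening: 0.0609
```

```bash
python3 - <<'E'
from h import *
st();im,d=snap("side","s21",(130,60,280,220),4)
print(hcoord(sensors.read_state()["position"]))
E
```

```text
t 37.25
position [0.6809 0.1121 0.2838]
force [-1.2068  0.0874 -2.0573]
opening 0.0609
joint_pos [ 0.1632  0.4616  0.1441  1.2538 -0.     -1.471 ]
[[-0.001, 0.063, -0.998], [-0.0, -0.998, -0.063], [-1.0, 0.0, 0.001]]
[0.05555166 0.15043829 0.28466422]
```

View pics/s21.png

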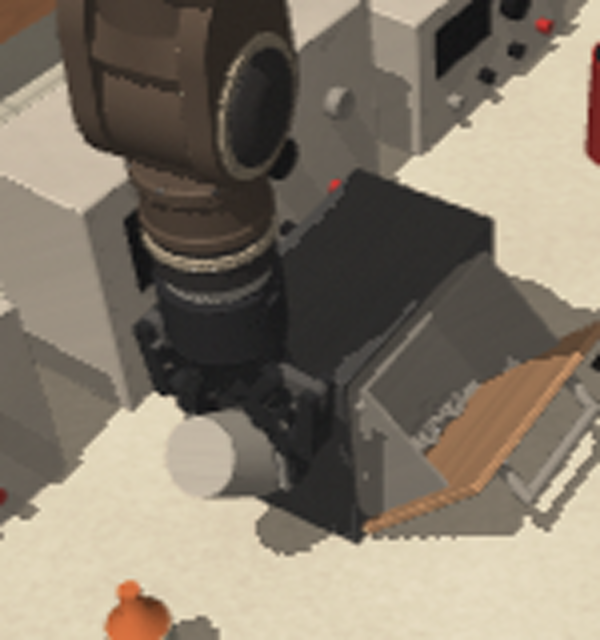

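>>> {"op": "servo_tool", "data": {"steps": [0.5,0.03,-0.5,0,0,0.5,0.03,-0.5,0,0,0.5,0.03,-0.5,0,0,0.5,0.02,-0.35,0,0,0.5,0.02,-0.35,0,0,0.5,0.02,-0.35,0,0,0.5,0.02,-0.35,0,0,0.5,0.02,-0.35,0,0,0.5,0.01,-0.25,0,0,0.5,0,0,0,0]}}

```text
t: 38.3
position: [0.6826, 0.0781, 0.2829]
ee_rot: [[-0.002, 0.065, -0.998], [0.003, -0.998, -0.065], [-1.0, -0.003, 0.002]]
force: [-0.5, 7.1, -5.1]
opening: 0.0605
```

```bash
python3 - <<'E'
from h import *
st();im,d=snap("side","s22",(130,60,280,220),4)
print(hcoord(sensors.read_state()["position"]))
E
```

```text
t 38.3
position [0.6826 0.0781 0.2829]
force [-0.4788  7.0501 -5.0871]
opening 0.0605
joint_pos [ 0.1133  0.4566  0.1345  1.2506  0.0034 -1.5221]
[[-0.002, 0.065, -0.998], [0.003, -0.998, -0.065], [-1.0, -0.003, 0.002]]
[0.05479754 0.11647378 0.28290989]
```

View pics/s22.png

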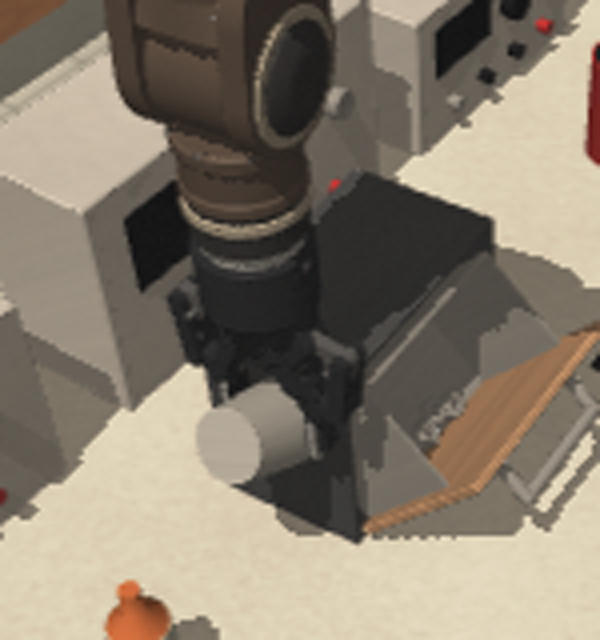

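The cup is back to about 95°. I'll carry it round to the front edge, foot toward +x, to finish the uprighting over the bin, so anything left inside would fall in.

>>> {"op": "servo_tool", "data": {"steps": [0.5,-0.1,1,0,0,0.5,-0.1,2,0,0,0.5,-0.1,2,2,0,0.5,0,0,4,0,0.5,0,0,4,0,0.5,0,0,3,-8.5,0.5,-1,-1.5,0,-8.5,0.5,-1,-1.5,0,-8.5,0.5,-1,-1.5,0,-8.5,0.5,-1,-1.5,0,-8.5]}}

```text
t: 39.35
position: [0.6395, 0.0679, 0.4144]
ee_rot: [[0.001, -0.632, -0.775], [0.0, -0.775, 0.632], [-1.0, -0.0, -0.001]]
force: [0.2, 0.3, -1.6]
opening: 0.0606
```

>>> {"op": "servo_tool", "data": {"steps": [0.5,-1.2,-2,0,-8.5,0.5,-1.2,-2,0,-8.5,0.5,-1.2,-2,0,-8.5,0.5,-1.2,-2,0,-8.5,0.5,-1,-2,0,-8.5,0.5,-0.8,-1.4,0,-5,0.5,0,0,0,0,0.5,0,0,0,0,0.5,0,0,0,0,0.5,0,0,0,0]}}

```text
t: 40.35
position: [0.5743, -0.046, 0.4139]
ee_rot: [[-0.0, -0.998, -0.065], [0.0, -0.065, 0.998], [-1.0, 0.0, 0.0]]
force: [-0.1, 0.2, -1.3]
opening: 0.0607
```

```bash
python3 - <<'E'
from h import *
st();im,d=snap("side","s23",(180,30,320,190),4)
p=hcoord(sensors.read_state()["position"])*1000;print(p)
fitcup("s23",(228,70,285,125),(80,95,110,125),(p[0]-9,0,p[2]-155))
E
```

```text
t 40.35
position [ 0.5743 -0.046   0.4139]
force [-0.091   0.2384 -1.2774]
opening 0.0607
joint_pos [-8.0000e-02  2.2480e-01  9.9500e-02  1.4455e+00  1.0000e-04 -1.4520e-01]
[[-0.0, -0.998, -0.065], [0.0, -0.065, 0.998], [-1.0, 0.0, 0.0]]
[-61.25672826  -0.57433063 413.81349245]
s23 225 R [-68.4  -1.7 255.5] theta 115.6 cost 6.07 inl 0.76
```

View pics/s23.png

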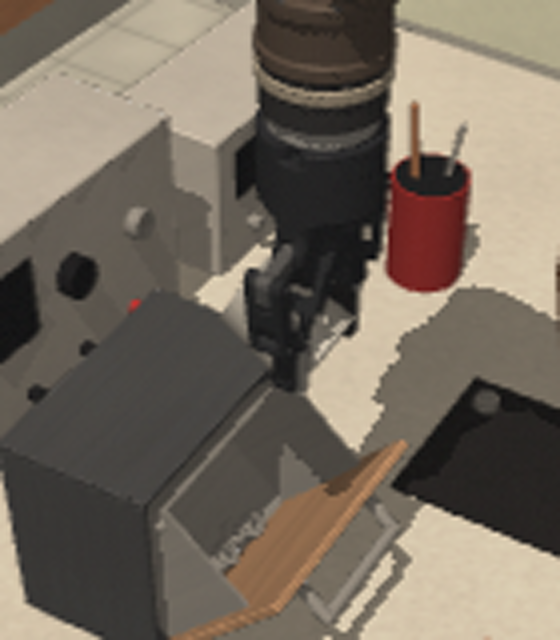

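```bash
sed -i 's/    if sd: P=/    if sd==2: P=np.stack([P[...,1],-P[...,0],P[...,2]],-1)\n    if sd==1: P=/' h.py
python3 - <<'E'
from h import *
fitcup("s22",(178,155,208,182),(80,95,110,125),(107,-55,128),2)
fitcup("s21",(170,160,202,188),(100,115,125),(142,-55,128),2)
E
```

```text
s22 542 R [109.6 -55.4 123.8] theta 116.1 cost 4.46 inl 0.65
s21 315 R [144.3 -54.9 126. ] theta 128.2 cost 1.74 inl 0.83
```

θ is about 116°. The thin roof edge can take the lower part of the foot, so I'll approach just below the edge level, then swing up around it.

>>> {"op": "servo_tool", "data": {"steps": [0.5,0,0,-2.5,0,0.5,0,0,-2.5,0,0.5,0,0,-2.5,0,0.5,0,0,-2.5,0,0.5,0.5,0.03,0,0,0.5,0.5,0.03,0,0,0.5,0.4,0.03,0,0,0.5,0.4,0.03,0,0,0.5,0,0,0,0,0.5,0,0,0,0]}}

```text
t: 41.4
position: [0.5871, -0.0456, 0.312]
ee_rot: [[-0.017, -0.998, -0.063], [-0.0, -0.063, 0.998], [-1.0, 0.017, 0.001]]
force: [-26.3, -0.4, -2.1]
opening: 0.0605
```

>>> {"op": "servo_tool", "data": {"steps": [0.5,0,0,0.3,0,0.5,0,0,0.3,0,0.5,0.1,0,0.4,0,0.5,0.1,0,0.4,0,0.5,0.1,0,0.4,0,0.5,0.1,0,0.4,0,0.5,0.15,0,0.4,0,0.5,0.2,0,0.4,0,0.5,0,0,0,0,0.5,0,0,0,0]}}

```text
t: 42.4
position: [0.5976, -0.0458, 0.3459]
ee_rot: [[-0.004, -0.998, -0.063], [-0.001, -0.063, 0.998], [-1.0, 0.005, -0.001]]
force: [-15.1, -1.7, 4.6]
opening: 0.0602
```

```bash
python3 - <<'E'
from h import *
st();im,d=snap("side","s24",(200,80,310,190),6)
p=hcoord(sensors.read_state()["position"])*1000;print(p)
fitcup("s24",(222,105,270,150),(60,80,95,110,125),(p[0]-9,0,p[2]-155))
E
```

```text
t 42.4
position [ 0.5976 -0.0458  0.3459]
force [-15.0977  -1.6812   4.6455]
opening 0.0602
joint_pos [-7.6200e-02  2.7420e-01  1.4700e-02  1.3156e+00 -1.2000e-03 -1.3950e-01]
[[-0.004, -0.998, -0.063], [-0.001, -0.063, 0.998], [-1.0, 0.005, -0.001]]
[-38.02846443  -1.69104692 345.83558104]
s24 429 R [-48.5   0.8 188.8] theta 84.0 cost 7.09 inl 0.56
```

View pics/s24.png

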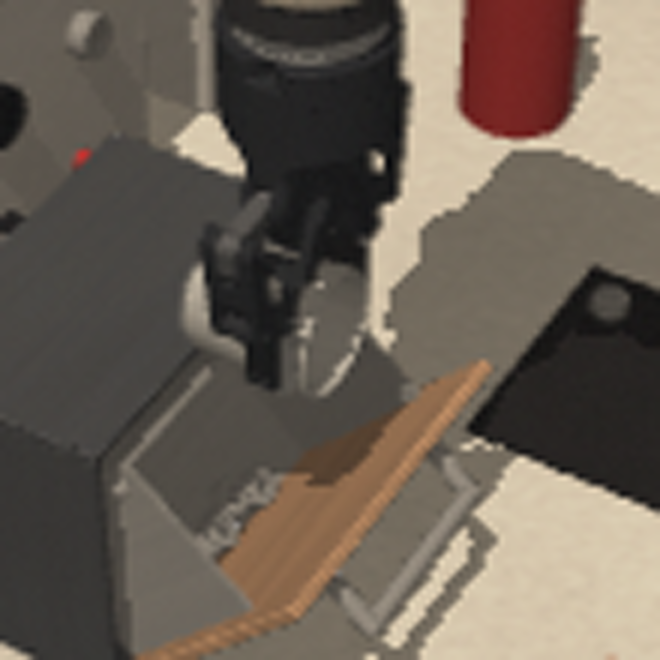

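It is now under 85°. I'll continue the arc up and over.

>>> {"op": "servo_tool", "data": {"steps": [0.5,0.4,0.03,0.7,0,0.5,0.4,0.03,0.7,0,0.5,0.4,0.03,0.3,0,0.5,0.4,0.03,0.3,0,0.5,0.4,0.03,0.3,0,0.5,0.43,0.03,0.15,0,0.5,0.43,0.03,0.15,0,0.5,0.43,0.03,0.15,0,0.5,0,0,0,0,0.5,0,0,0,0]}}

```text
t: 43.45
position: [0.6328, -0.0433, 0.375]
ee_rot: [[0.004, -0.998, -0.063], [-0.001, -0.063, 0.998], [-1.0, -0.004, -0.001]]
force: [-4.6, -1.3, 8.6]
opening: 0.0599
```

```bash
python3 - <<'E'
from h import *
st();im,d=snap("side","s25",(190,70,300,180),6)
p=hcoord(sensors.read_state()["position"])*1000;print(p)
fitcup("s25",(210,90,260,150),(10,30,50,70),(p[0]-3,0,p[2]-150))
E
```

```text
t 43.45
position [ 0.6328 -0.0433  0.375 ]
force [-4.5582 -1.2831  8.61  ]
opening 0.0599
joint_pos [-6.8300e-02  3.3520e-01  1.6040e-01  1.3914e+00 -6.0000e-04 -1.3180e-01]
[[0.004, -0.998, -0.063], [-0.001, -0.063, 0.998], [-1.0, -0.004, -0.001]]
[ -2.7539025   -1.57583487 374.95095426]
s25 624 R [-11.3   0.7 223.1] theta 34.7 cost 7.53 inl 0.56
```

View pics/s25.png

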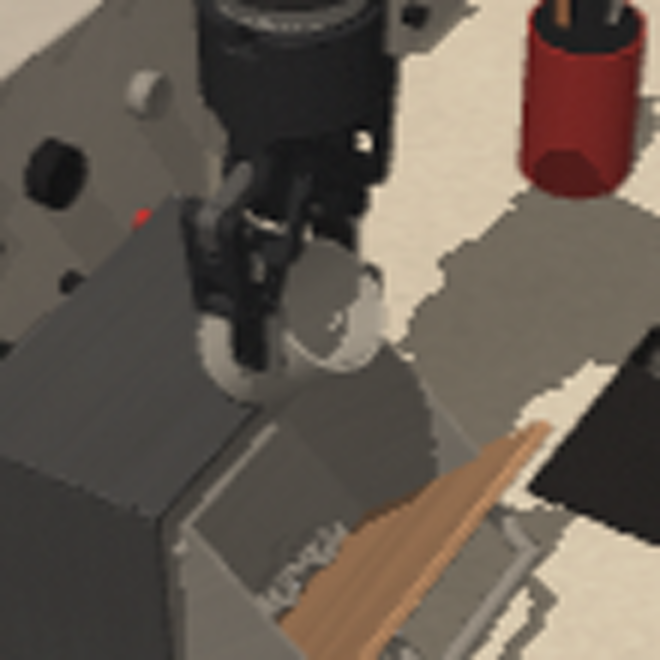

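>>> {"op": "servo_tool", "data": {"steps": [0.5,0.45,0.03,0.05,0,0.5,0.45,0.03,0.05,0,0.5,0.45,0.03,0,0,0.5,0.45,0.03,0,0,0.5,0.45,0.03,0,0,0.5,0.45,0.03,0,0,0.5,0.45,0.03,0,0,0.5,0.4,0.03,0,0,0.5,0,0,-0.2,0,0.5,0,0,0,0]}}

```text
t: 44.5
position: [0.6693, -0.0407, 0.3746]
ee_rot: [[0.009, -0.998, -0.064], [-0.0, -0.064, 0.998], [-1.0, -0.009, -0.001]]
force: [1.2, -0.6, 11.6]
opening: 0.0579
```

```bash
python3 - <<'E'
from h import *
st();im,d=snap("side","s26",(190,60,300,170),6)
p=hcoord(sensors.read_state()["position"])*1000;print(p)
fitcup("s26",(200,80,255,140),(0,10,30),(p[0]-3,0,p[2]-150))
E
```

```text
t 44.5
position [ 0.6693 -0.0407  0.3746]
force [ 1.1734 -0.6119 11.6391]
opening 0.0579
joint_pos [-6.0800e-02  4.0660e-01  2.6070e-01  1.4163e+00  4.0000e-04 -1.2460e-01]
[[0.009, -0.998, -0.064], [-0.0, -0.064, 0.998], [-1.0, -0.009, -0.001]]
[ 33.79703526  -1.32199599 374.60923881]
s26 785 R [ 22.    1.7 226.6] theta 16.3 cost 7.36 inl 0.49
```

View pics/s26.png

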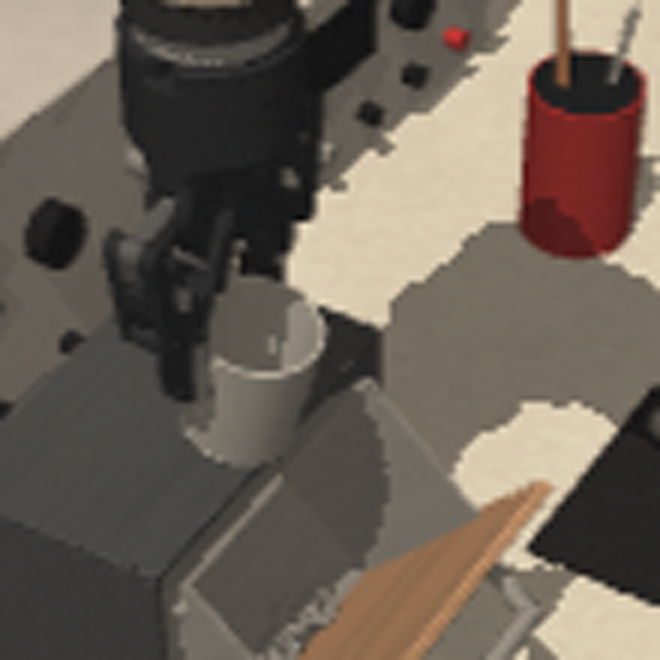

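>>> {"op": "servo_tool", "data": {"steps": [0.5,0.3,0.02,-0.1,0,0.5,0.3,0.02,-0.1,0,0.5,0.3,0.02,-0.1,0,0.5,0.2,0,-0.1,0,0.5,0.2,0,0,0,0.5,0,0,0,0,0.5,0,0,0,0,0.5,0,0,0,0,0.5,0,0,0,0,0.5,0,0,0,0]}}

```text
t: 45.55
position: [0.6823, -0.0401, 0.37]
ee_rot: [[0.008, -0.998, -0.064], [0.0, -0.064, 0.998], [-1.0, -0.008, -0.001]]
force: [2.8, -0.2, 9.0]
opening: 0.0562
```

```bash
python3 - <<'E'
from h import *
st();im,d=snap("side","s27",(180,50,290,160),6)
p=hcoord(sensors.read_state()["position"])*1000;print(p)
fitcup("s27",(200,75,245,140),(0,10,30),(p[0]-3,0,p[2]-150))
E
```

```text
t 45.55
position [ 0.6823 -0.0401  0.37  ]
force [ 2.766  -0.2002  9.0242]
opening 0.0562
joint_pos [-5.8800e-02  4.3380e-01  2.9080e-01  1.4197e+00  5.0000e-04 -1.2250e-01]
[[0.008, -0.998, -0.064], [0.0, -0.064, 0.998], [-1.0, -0.008, -0.001]]
[ 46.92863271  -1.5506171  370.03283706]
s27 900 R [ 30.7   3.  223.9] theta 17.8 cost 10.38 inl 0.31
```

View pics/s27.png

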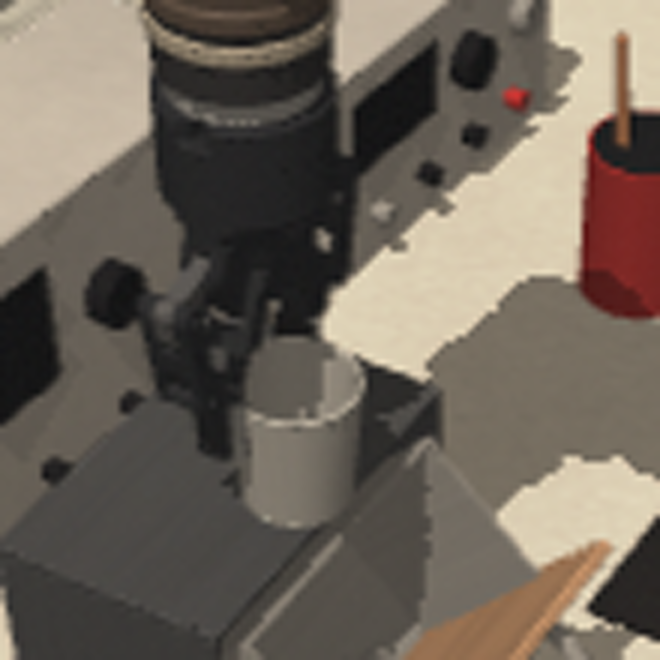

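The cup stands upright on the roof now, but the fingers have slipped to its rear. I'll release, back up, and look into it.

>>> {"op": "servo_tool", "data": {"steps": [0.7,0,0,0,0,0.85,0,0,0,0,1,0,0,0,0,1,0,0,0,0,1,0,0,1,0,1,0,0,3,0,1,0,0,3,0,1,0,3,2,0,1,-2,4.5,0,0,1,-2,4.5,0,0]}}

```text
t: 46.6
position: [0.6408, 0.0803, 0.4576]
ee_rot: [[0.002, -0.998, -0.061], [0.0, -0.061, 0.998], [-1.0, -0.002, 0.0]]
force: [-0.1, 1.2, -0.0]
opening: 0.0855
```

>>> {"op": "servo_tool", "data": {"steps": [1,-2,4.5,0,0,1,-2,4.5,0,0,1,-2,3,0,0,1,-2,0,0,0,1,0,0,0,0,1,0,0,0,0,1,0,0,0,0,1,0,0,0,0,1,0,0,0,0,1,0,0,0,0]}}

```text
t: 47.6
position: [0.5613, 0.1993, 0.4562]
ee_rot: [[-0.0, -0.998, -0.062], [-0.0, -0.062, 0.998], [-1.0, 0.0, -0.0]]
force: [-0.9, 0.4, 0.6]
opening: 0.0853
```

```bash
python3 - <<'E'
from h import *
st();snap("side","s28",(180,50,310,190),5)
im,d=snap("top","t28",(220,90,320,180),6)
P=hcoord(cloud("top",d))*1000
q=P[90:180,220:320].reshape(-1,3)
q=q[(q[:,2]>222)&(q[:,2]<236)];print(len(q));c,r=cv2.minEnclosingCircle(q[:,:2].astype(np.float32));print("rim",c,r,np.median(q[:,2]))
E
```

```text
t 47.6
position [0.5613 0.1993 0.4562]
force [-0.8738  0.3848  0.5883]
opening 0.0853
joint_pos [ 0.3411  0.2725  0.2538  1.5524 -0.      0.2786]
[[-0.0, -0.998, -0.062], [-0.0, -0.062, 0.998], [-1.0, 0.0, -0.0]]
104
rim (29.337549209594727, 0.05201752111315727) 30.722841262817383 230.03136201766114
```

View pics/s28.png

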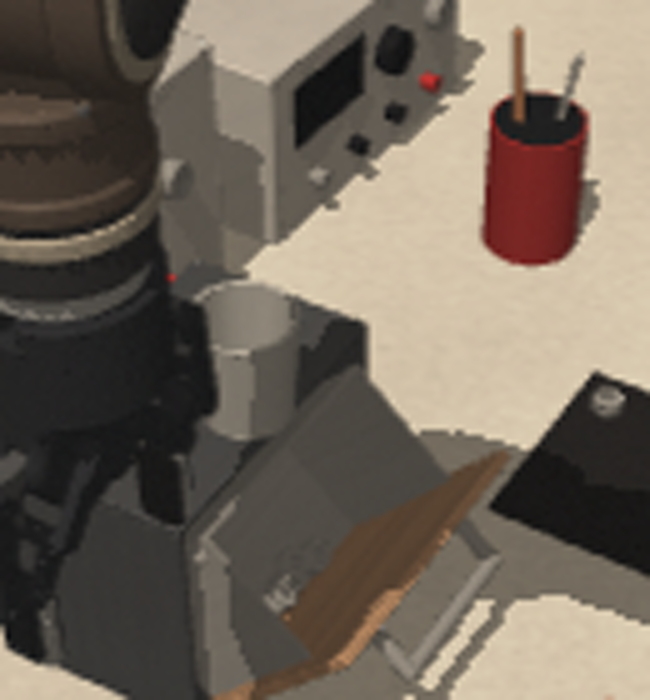

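View pics/t28.png

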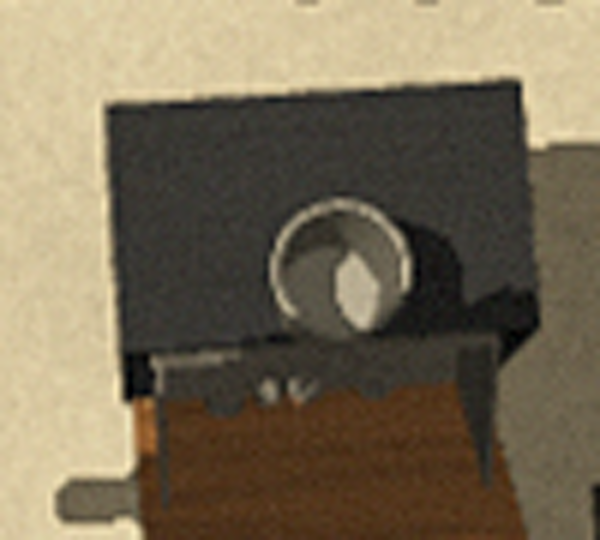

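The cup stands upright on the roof and is empty: only a lit patch is visible inside, and the rim circle r of 30.7 mm at z 0.230 fits. The nuts are in the bin. I'll regrasp it centred and take it to the coaster at (0.467,0.273).

>>> {"op": "servo_tool", "data": {"steps": [1,1.3,-3,0,0,1,1.5,-3.5,0,0,1,1.5,-3.5,0,0,1,1.5,-3.5,0,0,1,1.5,-3.5,0,0,1,1.5,-3.5,0,0,1,1.5,-3.4,0,0,1,0,0,0,0,1,0,0,0,0,1,0,0,0,0]}}

```text
t: 48.7
position: [0.6636, -0.0388, 0.4565]
ee_rot: [[-0.0, -0.998, -0.064], [0.0, -0.064, 0.998], [-1.0, 0.0, 0.0]]
force: [-0.4, -0.2, 0.2]
opening: 0.0856
```

>>> {"op": "servo_tool", "data": {"steps": [1,0,0,-2,0,1,0,0,-2,0,1,0,0,-2,0,1,0,0,-1.4,0,1,0,0,-1,0,1,0,0,0,0,0.5,0,0,0,0,0.5,0,0,0,0,0.5,0,0,0,0,0.5,0,0,0,0], "newtons": 35}}

```text
t: 49.7
position: [0.664, -0.0394, 0.3742]
ee_rot: [[0.003, -0.998, -0.063], [0.0, -0.063, 0.998], [-1.0, -0.003, -0.0]]
force: [-1.1, -0.4, 6.2]
opening: 0.0611
```

>>> {"op": "servo_tool", "data": {"steps": [0.5,0,0,0,0,0.5,0,0,0,0,0.5,0,0,0,0,0.5,0,0,0,0,0.5,0,0,1,0,0.5,0,0,2,0,0.5,0,0,2,0,0.5,0,0,0,0,0.5,0,0,0,0,0.5,0,0,0,0]}}

```text
t: 50.7
position: [0.6638, -0.0393, 0.4211]
ee_rot: [[-0.002, -0.998, -0.063], [0.0, -0.063, 0.998], [-1.0, 0.002, 0.0]]
force: [-0.1, 0.0, -0.5]
opening: 0.0612
```

```bash
python3 - <<'E'
from h import *
st();snap("side","s29",(180,20,310,160),4.5)
E
```

```text
t 50.7
position [ 0.6638 -0.0393  0.4211]
force [-0.1339  0.016  -0.491 ]
opening 0.0612
joint_pos [-0.0592  0.4089  0.366   1.5298  0.     -0.1225]
[[-0.002, -0.998, -0.063], [0.0, -0.063, 0.998], [-1.0, 0.002, 0.0]]
```

View pics/s29.png

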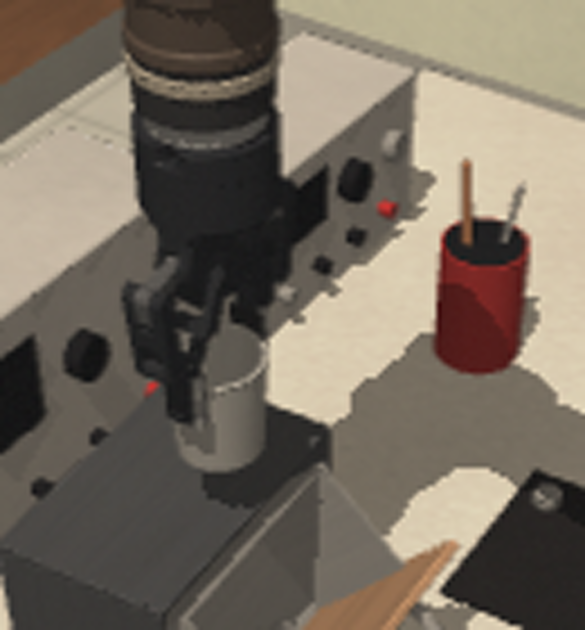

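>>> {"op": "servo_tool", "data": {"steps": [0.5,-1.5,3,0,0,0.5,-2.5,4,0,0,0.5,-2.5,4,0,0,0.5,-2.5,4,0,0,0.5,-2.5,4,0,0,0.5,-2.5,4,0,0,0.5,-2.5,4,0,0,0.5,-2.2,3,0,0,0.5,-1,1.2,0,0,0.5,0,0,-2,0]}}

```text
t: 51.75
position: [0.4658, 0.2744, 0.4041]
ee_rot: [[0.003, -0.998, -0.067], [0.002, -0.067, 0.998], [-1.0, -0.003, 0.002]]
force: [0.6, -0.2, -1.4]
opening: 0.0606
```

>>> {"op": "servo_tool", "data": {"steps": [0.5,0,0,-3,0,0.5,0,0,-4,0,0.5,0,0,-4,0,0.5,0,0,-4,0,0.5,0,0,-2,0,0.5,0,0,-1,0,0.5,0,0,0,0,0.5,0,0,0,0,0.5,0,0,0,0,0.5,0,0,0,0]}}

```text
t: 52.75
position: [0.4673, 0.2729, 0.2239]
ee_rot: [[0.002, -0.998, -0.063], [0.001, -0.063, 0.998], [-1.0, -0.002, 0.001]]
force: [0.1, -0.3, -1.6]
opening: 0.0606
```

>>> {"op": "servo_tool", "data": {"steps": [0.5,0,0,-0.5,0,0.5,0,0,-0.2,0,0.5,0,0,-0.2,0,0.5,0,0,-0.2,0,0.5,0,0,-0.1,0,0.5,0,0,0,0,0.5,0,0,0,0,0.5,0,0,0,0,0.5,0,0,0,0,0.5,0,0,0,0]}}

```text
t: 53.75
position: [0.4673, 0.2725, 0.2131]
ee_rot: [[0.003, -0.998, -0.063], [0.001, -0.063, 0.998], [-1.0, -0.003, 0.0]]
force: [-3.5, -5.8, 17.6]
opening: 0.0607
```

```bash
python3 - <<'E'
from h import *
st();snap("side","s30",(170,190,290,310),5)
E
```

```text
t 53.75
position [0.4673 0.2725 0.2131]
force [-3.4772 -5.8273 17.6099]
opening 0.0607
joint_pos [ 0.5283  0.2238 -0.3504  0.9936 -0.0012  0.4653]
[[0.003, -0.998, -0.063], [0.001, -0.063, 0.998], [-1.0, -0.003, 0.0]]
```

View pics/s30.png

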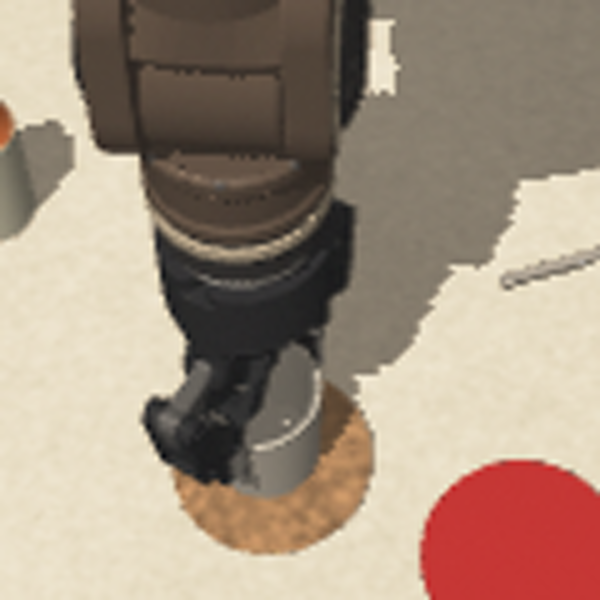

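On the mat, with a contact force of 17.6 N. I'll ease up 2 mm, release, rise straight, and check.

>>> {"op": "servo_tool", "data": {"steps": [0.5,0,0,0.2,0,0.6,0,0,0,0,0.75,0,0,0,0,1,0,0,0,0,1,0,0,0,0,1,0,0,0.5,0,1,0,0,2,0,1,0,0,4,0,1,0,0,5,0,1,0,0,5,0]}}

```text
t: 54.8
position: [0.4664, 0.2725, 0.3792]
ee_rot: [[-0.001, -0.998, -0.063], [-0.0, -0.063, 0.998], [-1.0, 0.001, -0.0]]
force: [1.4, 0.4, 0.1]
opening: 0.0855
```

>>> {"op": "servo_tool", "data": {"steps": [0.5,0,-4,0,0,0.4,0,-4.5,0,0,0.4,0,-4.5,0,0,0.4,0,-4.5,0,0,0.4,0,-4.5,0,0,0.4,0,-4.5,0,0,0.4,0,-4.5,0,0,0.4,0,-4.5,0,0,0.4,0,-4.5,0,0,0.4,0,-4,0,0]}}

```text
t: 55.8
position: [0.4664, -0.1694, 0.3779]
ee_rot: [[0.001, -0.998, -0.063], [-0.0, -0.063, 0.998], [-1.0, -0.001, -0.0]]
force: [-0.1, 1.1, -0.9]
opening: 0.0341
```

```bash
python3 - <<'E'
from h import *
st();snap("side","s31",(170,20,390,310),2)
im,d=snap("top","t31",(90,90,390,260),2.6)
P=cloud("top",d)*1000
q=P[190:235,150:205].reshape(-1,3);q=q[(q[:,2]>60)&(q[:,2]<80)];print(len(q),cv2.minEnclosingCircle(q[:,:2].astype(np.float32)),np.median(q[:,2]))
E
```

```text
t 55.8
position [ 0.4664 -0.1694  0.3779]
force [-0.0863  1.1253 -0.9133]
opening 0.0341
joint_pos [-0.3484  0.0722 -0.1577  1.3401  0.     -0.411 ]
[[0.001, -0.998, -0.063], [-0.0, -0.063, 0.998], [-1.0, -0.001, -0.0]]
84 ((467.09600830078125, 272.4171447753906), 30.892576217651367) 69.44370348912986
```

View pics/s31.png

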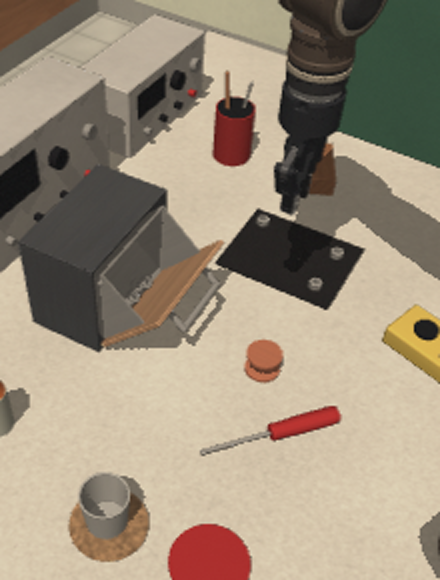

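View pics/t31.png

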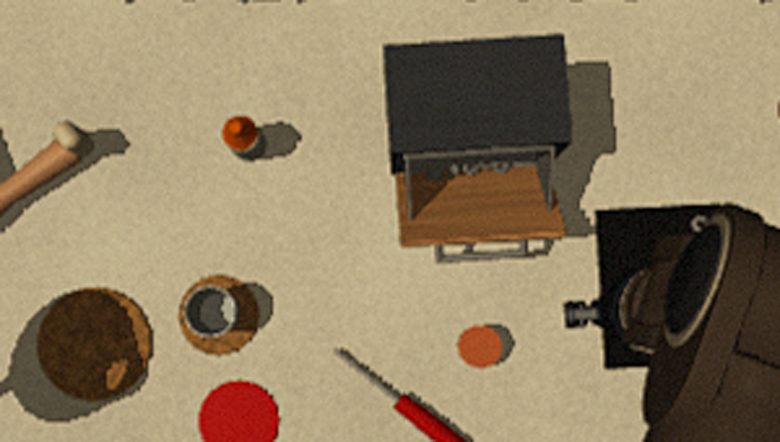

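The cup is upright and centred on the coaster, and the bin is still wide open. Next the strays, measured from the latest side picture.

```bash
cat >> h.py <<'E'
def nuts(f,cam_="side",win=None):
    P=cloud(cam_,np.load(f"pics/{f}.npy"))*1000
    m=((P[...,2]>10)&(P[...,2]<20)&(P[...,0]>370)&(P[...,0]<640)&(P[...,1]>-420)&(P[...,1]<-130)).astype(np.uint8)
    n,l,s,c=cv2.connectedComponentsWithStats(m)
    for i in range(1,n):
        if s[i,4]>=6:
            q=P[l==i]; q2=q[q[:,2]>12.5]; q2=q2 if len(q2) else q
            print(f,s[i,4],c[i].round(1),"mid",((q2.min(0)+q2.max(0))/2).round(1),"ext",(q2.max(0)-q2.min(0)).round(1))
E
python3 - <<'E'
from h import *
nuts("s31");nuts("t0","top");nuts("s0")
show("s31","s31b",(285,115,360,175),9)
E
```

```text
s31 23 [301.4 129.4] mid [ 575.7 -325.1   15.6] ext [17.  17.2  4.9]
s31 25 [338.3 145.6] mid [ 434.5 -323.2   14.8] ext [18.9 20.3  3.7]
s31 25 [327.6 161.1] mid [ 433.1 -235.9   16.2] ext [17.4 17.4  6.1]
t0 26 [358.1 176.5] mid [ 571.2 -324.3   16. ] ext [16.3 18.4  6.9]
t0 27 [358.5 219.5] mid [ 432.4 -320.5   16.3] ext [16.1 16.5  7.2]
t0 28 [332.4 220.5] mid [ 429.8 -237.7   15.7] ext [16.2 16.5  5.5]
s0 23 [301.3 129.2] mid [ 575.2 -325.    15.7] ext [19.5 19.4  5.5]
s0 23 [338.3 145.5] mid [ 436.  -322.4   15.2] ext [17.8 17.1  5.2]
s0 25 [327.6 161. ] mid [ 432.6 -239.2   14.8] ext [17.3 18.2  4.2]
```

View pics/s31b.png

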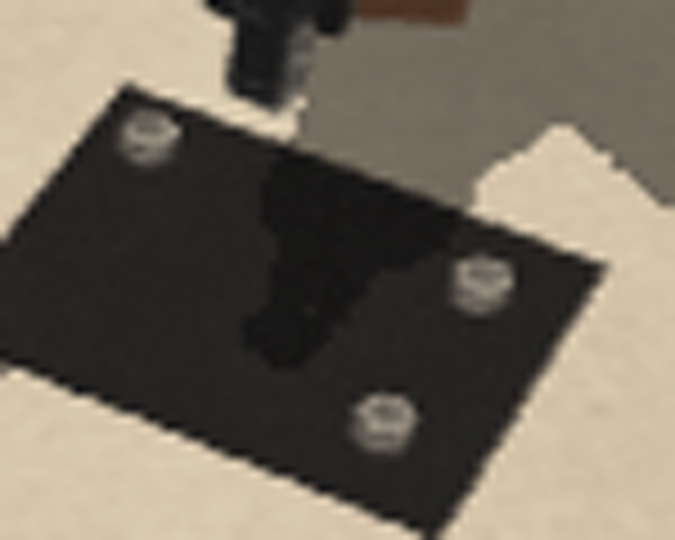

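>>> {"op": "servo_tool", "data": {"steps": [0.4,-1.7,-3.4,-2,0,0.4,-1.8,-3.4,-4,0,0.4,0,0,-4,0,0.4,0,0,-4,0,0.4,0,0,-3,0,0.4,0,0,-2,0,0.4,0,0,-0.7,0,0.4,0,0,0,0,0.4,0,0,-0.3,0,0.4,0,0,0,0], "newtons": 40}}

```text
t: 56.9
position: [0.4349, -0.2326, 0.1836]
ee_rot: [[0.004, -0.998, -0.063], [-0.003, -0.063, 0.998], [-1.0, -0.004, -0.004]]
force: [0.4, -0.0, 0.3]
opening: 0.0345
```

>>> {"op": "servo_tool", "data": {"steps": [0,0,0,0,0,0,0,0,0,0,0,0,0,0,0,0,0,0,0,0,0,0,0,0,0,0,0,0,1,0,0,0,0,3,0,0,0,0,4,0,0,0,0,4,0,0,0,0,4,0]}}

```text
t: 57.9
position: [0.4332, -0.2315, 0.3433]
ee_rot: [[-0.001, -0.998, -0.064], [0.0, -0.064, 0.998], [-1.0, 0.001, 0.001]]
force: [0.9, -0.2, 0.3]
opening: 0.0108
```

```bash
python3 - <<'E'
from h import *
snap("side","s32",(270,60,390,190),5);nuts("s32")
E
```

```text
s32 22 [301.4 129.4] mid [ 575.4 -324.1   15.6] ext [18.2 16.9  6. ]
s32 25 [338.5 145.6] mid [ 434.9 -323.1   15.1] ext [19.1 18.3  4.6]
```

View pics/s32.png

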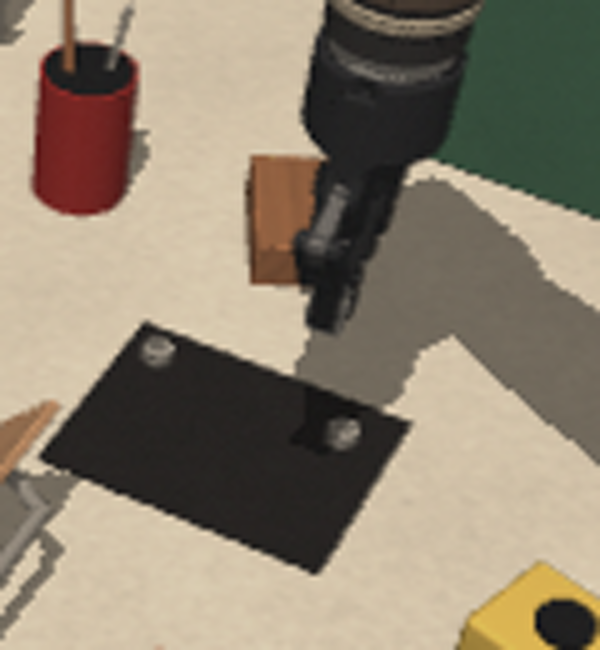

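The nut is held, and the other two are undisturbed. I'll carry it to the bin mouth.

>>> {"op": "servo_tool", "data": {"steps": [0,2,2,0,0,0,2.5,3,0,0,0,2.5,3,0,0,0,2.5,3,0,0,0,2.5,3,0,0,0,2.5,3,0,0,0,1.2,1.7,0,0,0,0,0,-2,0,0,0,0,-2,0,0,0,0,-2,0]}}

```text
t: 58.95
position: [0.5906, -0.0443, 0.2807]
ee_rot: [[-0.0, -0.998, -0.064], [0.0, -0.064, 0.998], [-1.0, 0.0, 0.0]]
force: [0.5, 0.4, -0.3]
opening: 0.0105
```

>>> {"op": "servo_tool", "data": {"steps": [0.4,0,0,0,0,0.4,0,0,0,0,0.4,0,0,0,0,0.4,0,0,0,0,0.4,0,0,0,0,0.4,0,0,3,0,0.4,0,0,3,0,0.4,0,-3,2,0,0.4,0,-4,0,0,0.4,0,-4,0,0]}}

```text
t: 59.95
position: [0.5908, -0.1557, 0.3633]
ee_rot: [[0.003, -0.998, -0.065], [-0.001, -0.065, 0.998], [-1.0, -0.003, -0.001]]
force: [0.6, 0.2, 0.2]
opening: 0.0338
```

```bash
python3 - <<'E'
from h import *
st();snap("side","s33",(180,60,390,190),3.7);nuts("s33")
E
```

```text
t 59.95
position [ 0.5908 -0.1557  0.3633]
force [0.6363 0.1662 0.1518]
opening 0.0338
joint_pos [-0.2578  0.2906  0.0742  1.3513  0.     -0.3226]
[[0.003, -0.998, -0.065], [-0.001, -0.065, 0.998], [-1.0, -0.003, -0.001]]
s33 25 [301.4 129.5] mid [ 575.  -324.7   14.9] ext [19.  18.2  4.8]
s33 24 [338.5 145.7] mid [ 435.7 -323.4   14.5] ext [17.7 18.3  4. ]
```

View pics/s33.png

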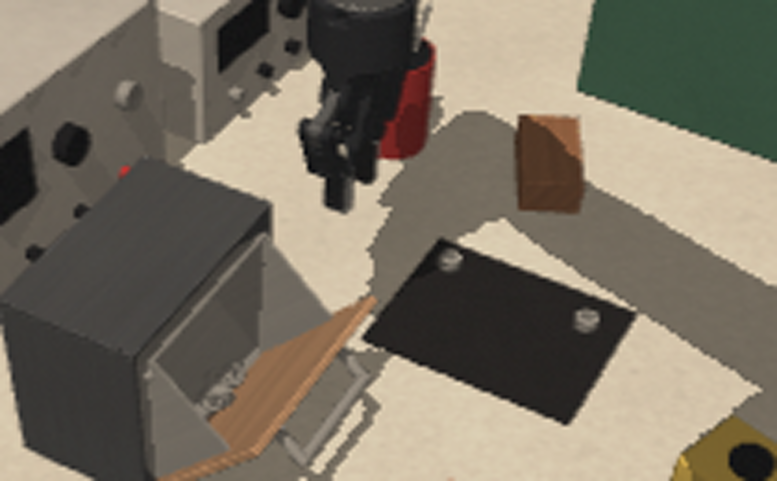

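>>> {"op": "servo_tool", "data": {"steps": [0.4,-0.4,-4.3,-1,0,0.4,-0.4,-4.3,-1,0,0.4,-0.4,-4.3,-1,0,0.4,-0.4,-4.1,-1,0,0.4,0,0,-4,0,0.4,0,0,-4,0,0.4,0,0,-3,0,0.4,0,0,-2,0,0.4,0,0,-1.3,0,0.4,0,0,0,0]}}

```text
t: 61.0
position: [0.5745, -0.3249, 0.1776]
ee_rot: [[-0.001, -0.998, -0.063], [0.0, -0.063, 0.998], [-1.0, 0.001, 0.001]]
force: [-0.8, -1.0, 0.2]
opening: 0.0342
```

>>> {"op": "servo_tool", "data": {"steps": [0.4,0,0,0,0,0,0,0,0,0,0,0,0,0,0,0,0,0,0,0,0,0,0,0,0,0,0,0,0,0,0,0,0,1,0,0,0,0,4,0,0,0,0,4,0,0,0,0,4,0]}}

```text
t: 62.0
position: [0.5743, -0.3248, 0.3101]
ee_rot: [[-0.001, -0.998, -0.063], [0.0, -0.063, 0.998], [-1.0, 0.001, 0.0]]
force: [1.0, -0.2, -0.7]
opening: 0.0179
```

```bash
python3 - <<'E'
from h import *
st();snap("side","s34",(240,60,390,190),4.5);nuts("s34")
E
```

```text
t 62.0
position [ 0.5743 -0.3248  0.3101]
force [ 1.0345 -0.1682 -0.6616]
opening 0.0179
joint_pos [-5.1470e-01  3.9570e-01  1.0410e-01  1.2799e+00 -1.0000e-04 -5.7800e-01]
[[-0.001, -0.998, -0.063], [0.0, -0.063, 0.998], [-1.0, 0.001, 0.0]]
s34 27 [338.3 145.7] mid [ 434.4 -322.5   15.1] ext [18.3 19.9  5.3]
```

View pics/s34.png

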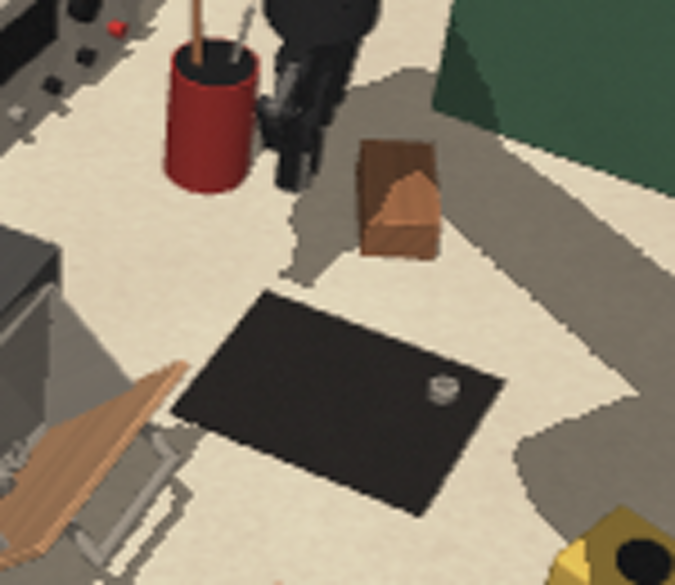

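>>> {"op": "servo_tool", "data": {"steps": [0,0,3,3,0,0,0.3,4.5,0,0,0,0.3,4.5,0,0,0,0.3,4.5,0,0,0,0.3,4.5,0,0,0,0.4,4.5,0,0,0,0,2.5,0,0,0,0,0,-2,0,0,0,0,-2,0,0,0,0,-1.7,0]}}

```text
t: 63.05
position: [0.5904, -0.0444, 0.2809]
ee_rot: [[-0.0, -0.998, -0.064], [-0.0, -0.064, 0.998], [-1.0, 0.0, -0.0]]
force: [-0.0, 0.2, 0.1]
opening: 0.0178
```

>>> {"op": "servo_tool", "data": {"steps": [0.4,0,0,0,0,0.4,0,0,0,0,0.4,0,0,0,0,0.4,0,0,0,0,0.4,0,0,0,0,0.4,0,0,3,0,0.4,0,0,3,0,0.4,-1.5,-3,2,0,0.4,-2.5,-4,0,0,0.4,-2.5,-4,0,0]}}

```text
t: 64.05
position: [0.5253, -0.1557, 0.3628]
ee_rot: [[0.003, -0.998, -0.065], [-0.001, -0.065, 0.998], [-1.0, -0.002, -0.001]]
force: [0.3, -0.3, -0.1]
opening: 0.0341
```

```bash
python3 - <<'E'
from h import *
st();snap("side","s35",(180,60,390,190),3.7);nuts("s35")
E
```

```text
t 64.05
position [ 0.5253 -0.1557  0.3628]
force [ 0.2769 -0.292  -0.1405]
opening 0.0341
joint_pos [-2.8820e-01  1.7040e-01 -7.8900e-02  1.3189e+00 -2.0000e-04 -3.5320e-01]
[[0.003, -0.998, -0.065], [-0.001, -0.065, 0.998], [-1.0, -0.002, -0.001]]
s35 26 [338.4 145.7] mid [ 433.7 -324.1   15.2] ext [17.  18.3  5.2]
```

View pics/s35.png

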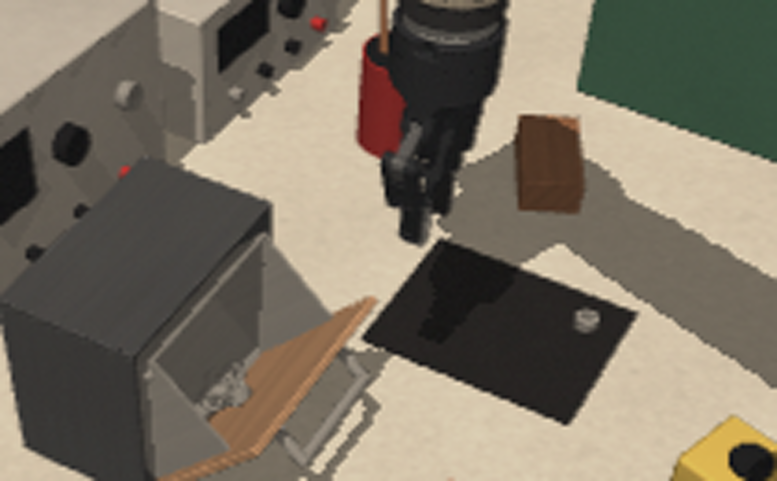

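The second nut is in the bin. Now the last one at (0.434,-0.3225).

>>> {"op": "servo_tool", "data": {"steps": [0.4,-2.3,-4.2,-1,0,0.4,-2.3,-4.2,-1,0,0.4,-2.3,-4.2,-1,0,0.4,-2.2,-4.2,-1,0,0.4,0,0,-4,0,0.4,0,0,-4,0,0.4,0,0,-3,0,0.4,0,0,-2,0,0.4,0,0,-1.3,0,0.4,0,0,0,0]}}

```text
t: 65.1
position: [0.4344, -0.3228, 0.1775]
ee_rot: [[-0.001, -0.998, -0.063], [0.001, -0.063, 0.998], [-1.0, 0.001, 0.001]]
force: [0.0, -0.1, 0.2]
opening: 0.0341
```

>>> {"op": "servo_tool", "data": {"steps": [0.4,0,0,0,0,0,0,0,0,0,0,0,0,0,0,0,0,0,0,0,0,0,0,0,0,0,0,0,0,0,0,0,0,1,0,0,0,0,4,0,0,0,0,4,0,0,0,0,4,0]}}

```text
t: 66.1
position: [0.4343, -0.3227, 0.3105]
ee_rot: [[-0.0, -0.998, -0.063], [0.0, -0.063, 0.998], [-1.0, 0.0, 0.0]]
force: [0.5, -0.5, -0.5]
opening: 0.0173
```

```bash
python3 - <<'E'
from h import *
st();snap("side","s36",(240,60,390,190),4.5);nuts("s36")
E
```

```text
t 66.1
position [ 0.4343 -0.3227  0.3105]
force [ 0.5038 -0.5262 -0.5439]
opening 0.0173
joint_pos [-0.639   0.172  -0.192   1.2069 -0.     -0.7024]
[[-0.0, -0.998, -0.063], [0.0, -0.063, 0.998], [-1.0, 0.0, 0.0]]
```

View pics/s36.png

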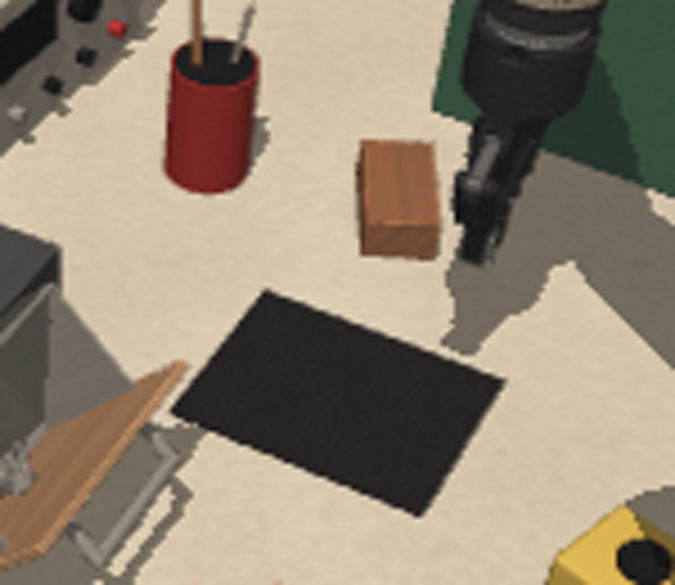

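>>> {"op": "servo_tool", "data": {"steps": [0,1,2,3,0,0,2.1,3.7,0,0,0,2.1,3.7,0,0,0,2.1,3.7,0,0,0,2.1,3.7,0,0,0,2.1,3.7,0,0,0,2.1,3.7,0,0,0,2,3.6,0,0,0,0,0,-2,0,0,0,0,-2,0]}}

```text
t: 67.15
position: [0.5914, -0.0433, 0.2988]
ee_rot: [[0.002, -0.998, -0.066], [-0.0, -0.066, 0.998], [-1.0, -0.002, -0.0]]
force: [-0.5, -0.3, -0.2]
opening: 0.0172
```

>>> {"op": "servo_tool", "data": {"steps": [0,0,0,-1.7,0,0.4,0,0,0,0,0.4,0,0,0,0,0.4,0,0,0,0,0.4,0,0,0,0,0.4,0,0,0,0,0.4,0,0,3,0,0.4,0,0,4,0,0.2,-2.5,-3,1,0,0,-3,-3.5,0,0]}}

```text
t: 68.15
position: [0.5363, -0.11, 0.3642]
ee_rot: [[0.005, -0.998, -0.066], [-0.001, -0.066, 0.998], [-1.0, -0.005, -0.001]]
force: [0.5, -0.3, -0.4]
opening: 0.0058
```

>>> {"op": "servo_tool", "data": {"steps": [0,-3.5,-3.5,0,0,0,-3.5,-3.5,0,0,0,-3,-3,0,0,0,0,0,0,0,0,0,0,0,0,0,0,0,0,0,0,0,0,0,0,0,0,0,0,0,0,0,0,0,0,0,0,0,0,0]}}

```text
t: 69.15
position: [0.436, -0.2096, 0.3613]
ee_rot: [[-0.0, -0.998, -0.064], [0.0, -0.064, 0.998], [-1.0, 0.0, 0.0]]
force: [-0.3, -0.1, 0.9]
opening: -0.0002
```

```bash
python3 - <<'E'
from h import *
st();snap("side","s37",None,1.5);nuts("s37")
show("s37","s37b",(190,90,300,190),6)
im,d=snap("top","t37",(225,110,345,200),6)
E
```

```text
t 69.15
position [ 0.436  -0.2096  0.3613]
force [-0.3495 -0.0963  0.95  ]
opening -0.0002
joint_pos [-0.4481  0.0517 -0.2162  1.3033 -0.     -0.5124]
[[-0.0, -0.998, -0.064], [0.0, -0.064, 0.998], [-1.0, 0.0, 0.0]]
```

View pics/s37.png

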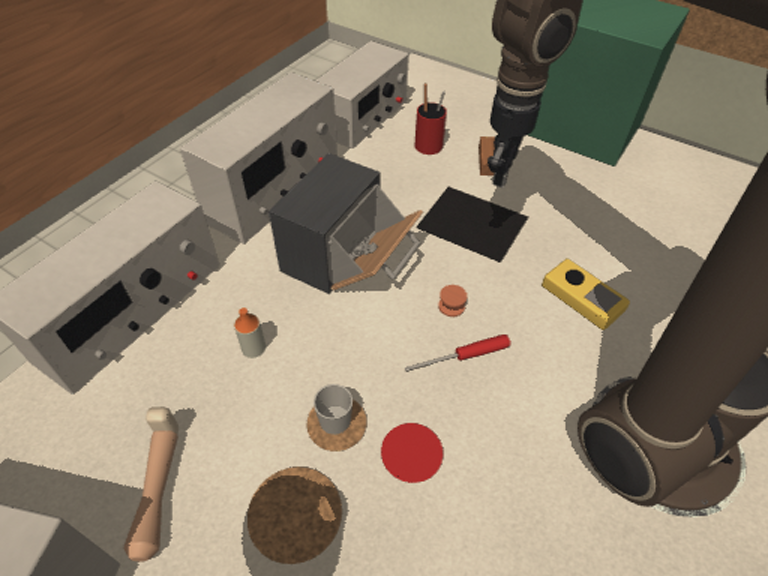

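View pics/s37b.png

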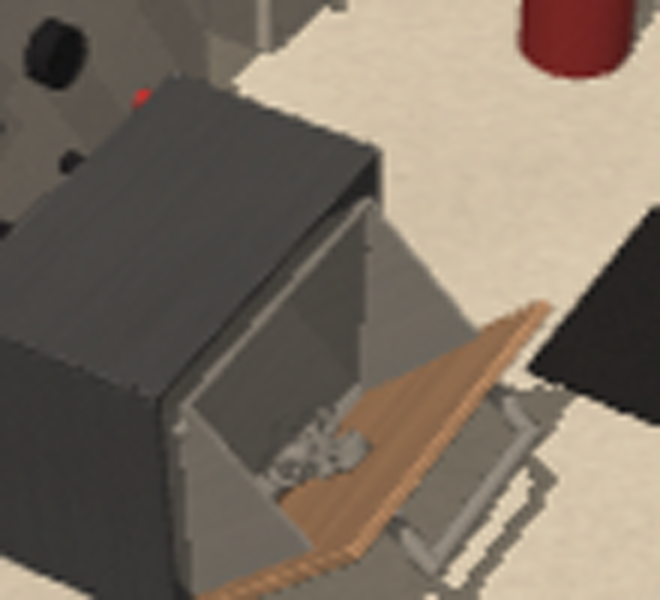

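View pics/t37.png

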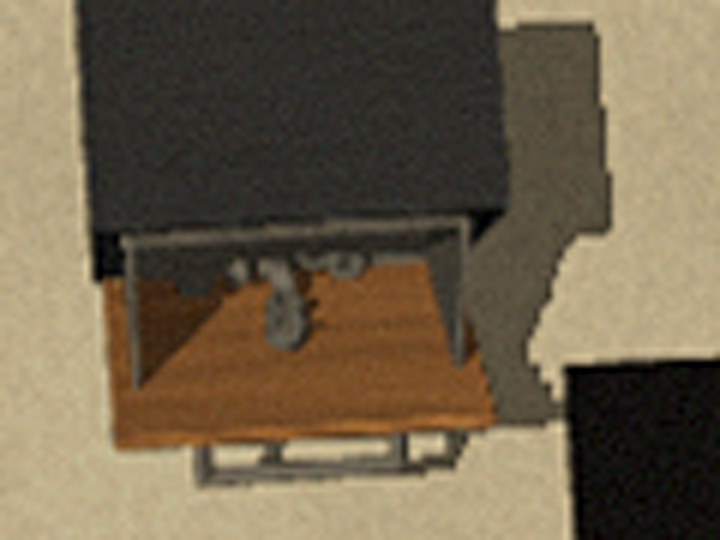

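All the visible nuts are in the bin, and the mat and bench look clear. I'll do one full top check before closing.

```bash
python3 - <<'E'
from h import *
show("t37","t37f",None,1.5);show("s37","s37c",(230,145,262,180),18)
E
```

```text
(no output)
```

View pics/t37f.png

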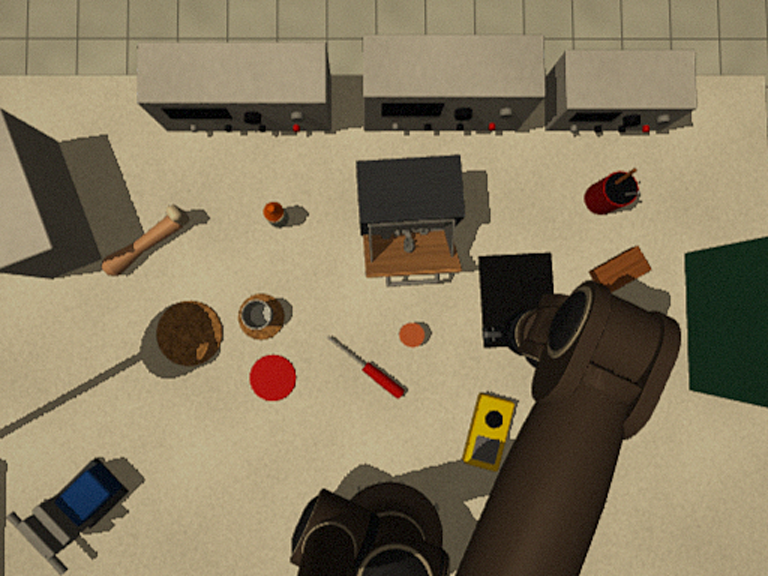

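View pics/s37c.png

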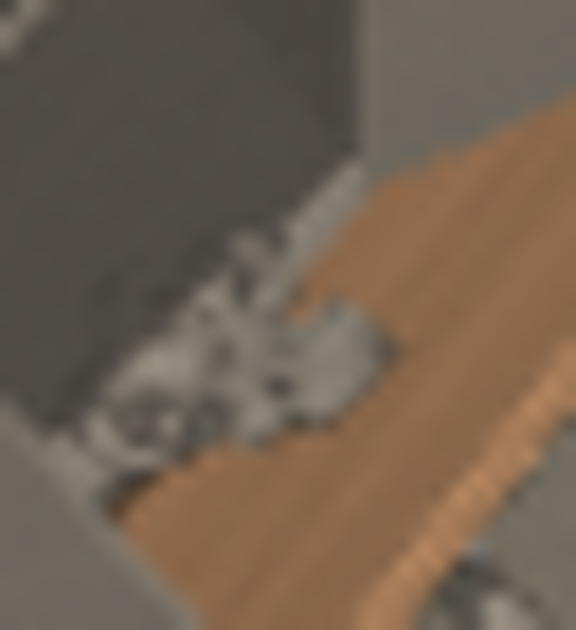

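Clear. To close the bin, I'll push the handle bar with shut fingers along its arc.

>>> {"op": "servo_tool", "data": {"steps": [0,1.4,3.2,0,0,0,1.4,3.2,0,0,0,1.4,3.2,0,0,0,1.4,3.2,0,0,0,1.4,3.2,0,0,0,0,0,-4,0,0,0,0,-4,0,0,0,0,-3,0,0,0,0,-2,0,0,0,0,0,0]}}

```text
t: 70.25
position: [0.5043, -0.0497, 0.2286]
ee_rot: [[-0.006, -0.998, -0.063], [0.001, -0.063, 0.998], [-1.0, 0.006, 0.001]]
force: [0.3, 0.5, 0.3]
opening: -0.0
```

```bash
python3 - <<'E'
from h import *
st();print(hcoord(sensors.read_state()["position"])*1000);snap("side","s38",(190,90,340,200),5)
E
```

```text
t 70.25
position [ 0.5043 -0.0497  0.2286]
force [0.2822 0.5379 0.3021]
opening -0.0
joint_pos [-0.0983  0.1558 -0.398   1.0226  0.     -0.1618]
[[-0.006, -0.998, -0.063], [0.001, -0.063, 0.998], [-1.0, 0.006, 0.001]]
[-131.34447462    0.37973286  228.55168781]
```

View pics/s38.png

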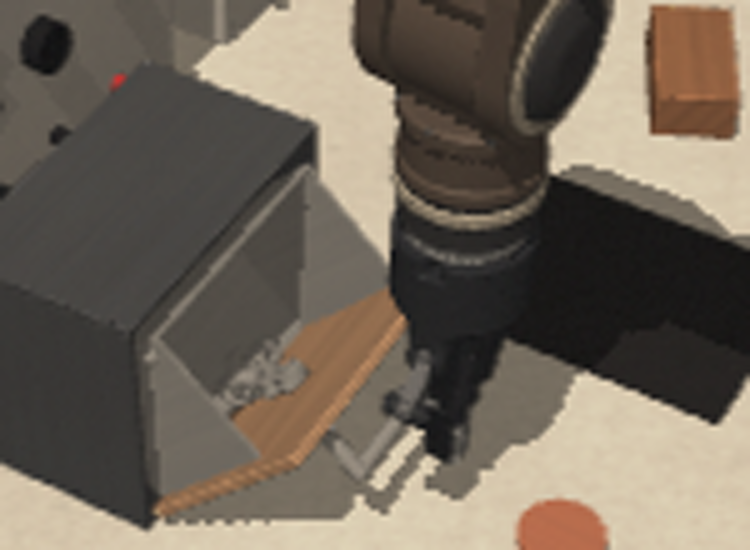

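>>> {"op": "servo_tool", "data": {"steps": [0,0.5,0.03,0.2,0,0,0.5,0.03,0.3,0,0,0.5,0.03,0.8,0,0,0.5,0.03,0.8,0,0,0.6,0.04,0.75,0,0,0.6,0.04,0.72,0,0,0.7,0.05,0.65,0,0,0.7,0.05,0.62,0,0,0,0,0,0,0,0,0,0,0]}}

```text
t: 71.3
position: [0.5522, -0.0469, 0.2803]
ee_rot: [[0.002, -0.998, -0.063], [0.0, -0.063, 0.998], [-1.0, -0.002, -0.0]]
force: [0.8, -0.5, -0.2]
opening: 0.0002
```

```bash
python3 - <<'E'
from h import *
st();print(hcoord(sensors.read_state()["position"])*1000);snap("side","s39",(190,90,340,200),5)
E
```

```text
t 71.3
position [ 0.5522 -0.0469  0.2803]
force [ 0.8154 -0.4664 -0.2358]
opening 0.0002
joint_pos [-8.4700e-02  2.0770e-01 -2.1580e-01  1.1457e+00  2.0000e-04 -1.4830e-01]
[[0.002, -0.998, -0.063], [0.0, -0.063, 0.998], [-1.0, -0.002, -0.0]]
[-8.33572963e+01  1.09986896e-01  2.80335885e+02]
```

View pics/s39.png

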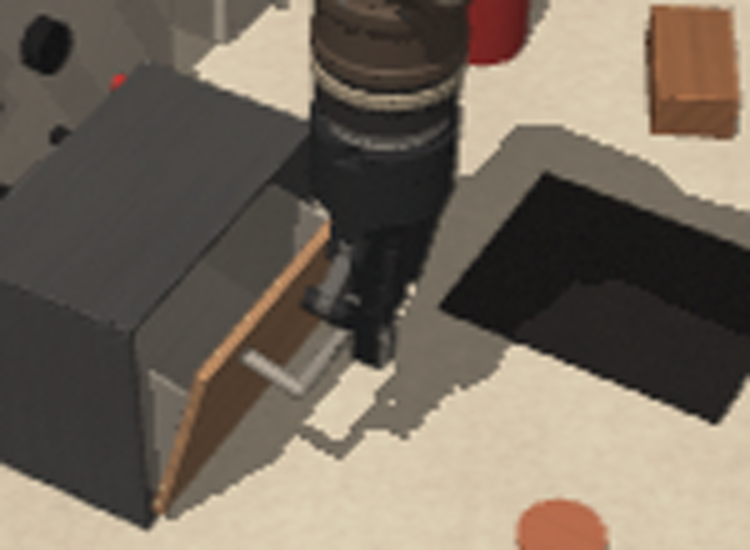

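>>> {"op": "servo_tool", "data": {"steps": [0,0.5,0.03,0.35,0,0,0.5,0.03,0.3,0,0,0.5,0.03,0.3,0,0,0.5,0.03,0.2,0,0,0.5,0.03,0.2,0,0,0.4,0.03,0.1,0,0,0.3,0.02,0,0,0,0.2,0,0,0,0,0,0,0,0,0,0,0,0,0]}}

```text
t: 72.35
position: [0.5858, -0.045, 0.2943]
ee_rot: [[-0.0, -0.998, -0.063], [-0.0, -0.063, 0.998], [-1.0, 0.0, -0.0]]
force: [-1.8, -0.4, 1.1]
opening: -0.0002
```

```bash
python3 - <<'E'
from h import *
st();print(hcoord(sensors.read_state()["position"])*1000);snap("side","s40",(190,90,340,200),5)
E
```

```text
t 72.35
position [ 0.5858 -0.045   0.2943]
force [-1.797  -0.4322  1.1338]
opening -0.0002
joint_pos [-0.0766  0.2638 -0.1129  1.1943 -0.     -0.1399]
[[-0.0, -0.998, -0.063], [-0.0, -0.063, 0.998], [-1.0, 0.0, -0.0]]
[-4.97538199e+01 -1.40524469e-01  2.94326321e+02]
```

View pics/s40.png

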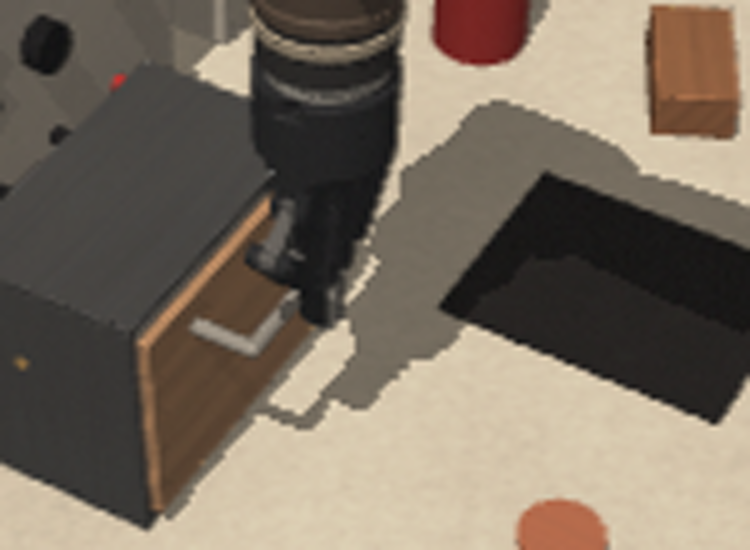

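Nearly home. I'll press a little more until the force shows a firm stop.

>>> {"op": "servo_tool", "data": {"steps": [0,0.2,0.01,0,0,0,0.2,0.01,0,0,0,0.2,0.01,0,0,0,0.2,0.01,0,0,0,0,0,0,0,0,0,0,0,0,0,0,0,0,0,0,0,0,0,0,0,0,0,0,0,0,0,0,0,0]}}

```text
t: 73.4
position: [0.5886, -0.0448, 0.2942]
ee_rot: [[-0.013, -0.998, -0.063], [-0.001, -0.063, 0.998], [-1.0, 0.013, -0.0]]
force: [-27.1, -1.8, 16.8]
opening: -0.0001
```

A firm stop at 27 N. I'll back away and check.

>>> {"op": "servo_tool", "data": {"steps": [0,-0.5,0,0,0,0,-1.5,0,0,0,0,-3,0,0,0,0,-3,0,0,0,0,-1,0,3,0,0,0,0,4,0,0,0,-4,2,0,0,0,-4.5,0,0,0,0,-4.5,0,0,0,0,-4,0,0]}}

```text
t: 74.4
position: [0.5037, -0.2164, 0.3848]
ee_rot: [[0.002, -0.998, -0.063], [-0.001, -0.063, 0.998], [-1.0, -0.002, -0.001]]
force: [1.5, -0.2, -1.3]
opening: -0.0002
```

>>> {"op": "servo_tool", "data": {"steps": [0,0,-4,0,0,0,0,-4,0,0,0,0,-3,0,0,0,0,0,0,0,0,0,0,0,0,0,0,0,0,0,0,0,0,0,0,0,0,0,0,0,0,0,0,0,0,0,0,0,0,0]}}

```text
t: 75.4
position: [0.5037, -0.3241, 0.3846]
ee_rot: [[0.0, -0.998, -0.064], [-0.0, -0.064, 0.998], [-1.0, -0.0, -0.0]]
force: [1.0, 0.6, -0.4]
opening: 0.0002
```

```bash
python3 - <<'E'
from h import *
st();snap("side","s41",None,1.5);show("s41","s41b",(170,90,300,200),5)
im,d=snap("top","t41",None,1.5)
for f in("t0","t41"):
    P=hcoord(cloud("top",np.load(f"pics/{f}.npy"))).reshape(-1,3)*1000
    q=P[(abs(P[:,1])<35)&(P[:,0]>-60)&(P[:,0]<-20)&(P[:,2]>125)&(P[:,2]<145)];print(f,"bar",len(q),q[:,0].mean().round(1),q[:,2].mean().round(1))
    q=P[(abs(P[:,1])<85)&(P[:,0]>-12)&(P[:,0]<7)&(P[:,2]>148)&(P[:,2]<160)];print("board",len(q),q[:,0].mean().round(1))
P=cloud("top",d)*1000
q=P[190:235,150:205].reshape(-1,3);q=q[(q[:,2]>60)&(q[:,2]<80)];print("cup",cv2.minEnclosingCircle(q[:,:2].astype(np.float32)),np.median(q[:,2]))
E
```

```text
t 75.4
position [ 0.5037 -0.3241  0.3846]
force [ 0.9917  0.6467 -0.351 ]
opening 0.0002
joint_pos [-0.5718  0.2678  0.0906  1.3933  0.     -0.6358]
[[0.0, -0.998, -0.064], [-0.0, -0.064, 0.998], [-1.0, -0.0, -0.0]]
t0 bar 84 -36.8 137.0
board 150 3.3
t41 bar 84 -36.7 136.8
board 154 3.3
cup ((467.0014343261719, 272.32952880859375), 30.972148895263672) 69.09023146589372
```

View pics/s41b.png

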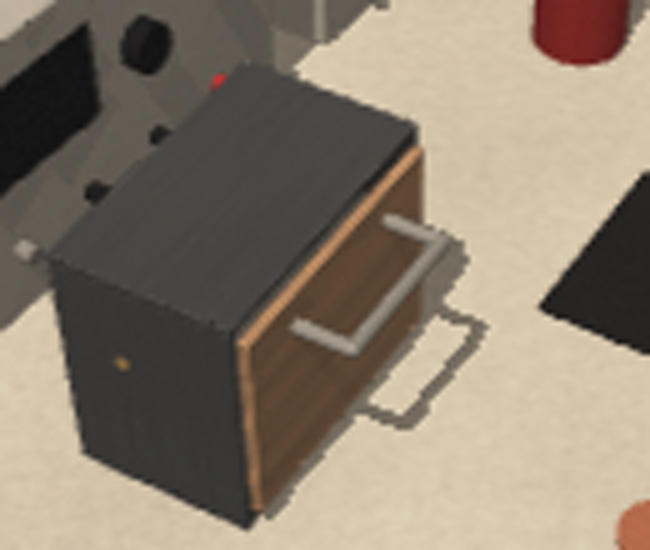

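View pics/t41.png

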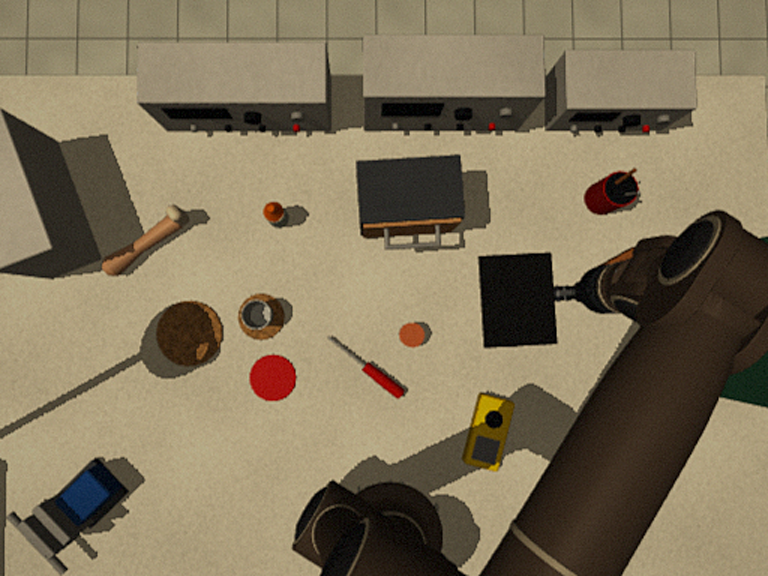

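The bin is back home: bar at hx -36.7, z 136.8, against -36.8, 137.0 at the start. The mat is empty, the cup is upright on the coaster, and the bystanders haven't moved. Handing in.

```bash
python3 -c "
from cell import robot
print(robot.finish_job())"
```

```text
the job is handed in; nothing more can be done
None
```

The job is done and handed in at about 75 s of the 210 s allowed. The hand-in reports no verdict.

**What I did:**
- **Opening:** I pulled the bin out over its catch and tipped it to its stop.
- **Pouring:** The wrist can't tilt. I held the cup by its rim, levered it over on the housing roof's front edge and poured its nuts into the bin.
- **Cup:** I levered it upright again on the roof edge and set it on the small cork mat.
- **Strays:** I dropped the three strays from the work mat into the bin.
- **Closing:** I pushed the bin shut.

**Last checks:**
- **Bin:** The handle bar is within 0.2 mm of where it started, so the bin is home. The push met a firm stop, 27 N along its direction at the wrist.
- **Cup:** It is upright and looked empty. Its rim is at z = 0.069, about 1 mm from the mat's centre.
- **Nuts:** The work mat is clear and I saw no loose nuts anywhere. They lay in a heap in the bin, so I could not count all eight one by one.
- **Other objects:** The screwdriver, bottle and spool look unmoved.

**What went wrong on the way:**
- My first three attempts to tip the cup failed. The foot slid on the roof, then missed the edge because I had placed it 9 mm off, then slid off for lack of press.
- The first stray closed at an opening of 11 mm instead of 19, probably on its edge, but it went into the bin.

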